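# Unlatch the test case and move the blue handset to the stand

### The arm

A 6-joint arm with a two-finger parallel gripper is mounted at the origin on the work surface. World frame = base frame: x ahead of the robot, y to its left, z up, the work surface at z = 0. Lengths are in m, angles in rad, forces in N, time in s.
With the tool pointing down it reaches from about 0.3 to 0.775 m from the base axis. Payload 14.6 kg.
Tool frame: the origin (TCP) lies midway between the tips of the shut fingers; the grasp point (between the pads) lies 19 mm behind it (ctrl.pinch_z is the distance from the TCP to the grasp point, in m); z points along the fingers, y is the line along which they close (so a half turn about z gives the same grasp; the last joint's range is limited). The gripper opens to 94 mm and grips with 3 to 60 N. Pads are 16 mm wide; open, the fingers measure 119 mm over their backs; the gripper's body (75 mm by 177 mm) begins 78 mm behind the grasp point.
Start: joints at [-1.252, 0.3, 1.521, -0, 1.321, -0.067], TCP at [0.207, -0.51, 0.205] pointing down, gripper open.
Joint ranges: [-3.03, 3.03], [-0.79, 2.21], [0.23, 2.52], [-1.04, 4.18], [0, 3.07], [-2.55, 2.55]. Speed limits (rad/s): [2.22, 2.22, 2.57, 3.14, 3.14, 3.14].

### API

Orientations are given as [roll, pitch, yaw] about the fixed x, y, z axes, in that order (R = Rz(yaw) Ry(pitch) Rx(roll)).
In Python, from station import ctrl gives the robot as it stands.
- The arm moves only by the tool jog_arm, never from a script. Its argument "motion" is a list of rows, each a list of 7 numbers: the shift along the tool's x, y, z in m, then the turn, a rotation vector about the tool's x, y, z in rad, then the opening, from -1 (shut) to 1 (fully open). In form: [[tx, ty, tz, rx, ry, rz, gripper], ...]. A call has 1 to 5 rows; each row shifts and turns the commanded pose from where the row before left it, along the tool's axes as they then stand; what a row does not reach is not made up. A row lasts 1/10 s, in which the tool goes at most 50 mm and 8.59 degrees, less where a joint would pass 70% of its speed; a pose out of reach is approached as far as the arm can. A call is refused whole if a number of a shift passes 0.05 or a number of a turn 0.15, either way. A call with a gripper value outside its range is refused whole. The fingers move at their own pace and stop on an object; "squeeze" is the grip in N (left out, the last holds). Time passes only in rows, so rows that do not move let the fingers close. It gives the time, the measured TCP pose, the force, the opening and the grip force at its end, in the units of the state.
- ctrl.get_obs(): the state, without advancing time (a new reading comes with each control period).
- ctrl.camera(name): name is "scene" or "top"; returns the picture (400x640x3 uint8, red, green, blue); there is no depth.
- ctrl.camera_model(name): a dict with "intrinsics" (3x3 intrinsics, pixels), "k1" (the pictures are not rectified: a ray, as slopes to the right and down, at radius r is drawn at 1 + k1 r^2 times it, then the intrinsics apply), "rvec" (rotation vector, rad) and "tvec" (3), from world to camera coordinates, as OpenCV has them. Camera axes: x right, y down, z forward; pixel columns grow to the right and rows downward; lengths in m; the calibration is good to about 2 mm. A picture is of the moment at which its call begins. camera_model takes no time and is no camera call.
- ctrl.hand_in(): hands the job in; it is judged then, once.
The state is a dict: "time_s": time; "qpos": joint angles; "joint_vel": joint speeds; "tau": joint torques, N m; "ee_pos": TCP position; "eef_rot": TCP orientation; "force": force on the tool from outside, world axes, zero at the start; "moment": the same for the moment, N m; "grip_width": finger opening in m; "grip_force": force on a finger pad.
Only numpy, scipy, OpenCV 4.12 (cv2) and the standard library are available. Lean on these libraries where they do the work, as an engineer would, in place of code of your own. Each camera call takes 0.05 s, during which the arm holds its last target. There are 200 camera calls.

### The job

The blue handset in the closed test case has finished its test: throw the red toggle clamp fully open, lift the yellow lid all the way up, then take the blue handset out of its slanted slot and set it, without dropping it, properly seated and centred in the slanted aluminium stand, the same way round as it sat in the case. Leave the lid up, the clamp open and the white handset in its slot, and do not disturb the spray can, the jar or the screwdriver.

Things in the scene. Friction and masses are not known exactly. Their poses are not given: they have to be found in the camera images.
- case: grey steel test case fixed to the bench, 160 (x) x 250 (y) mm, walls 4 mm thick, 60 mm high, under the yellow lid. Origin: centre of its underside; z up, x away from the robot to the hinge side, y left. The clamp's steel bracket on its front (-x) wall at y = +55 mm reaches 70 mm out, 108 mm high with its cheeks. Inside, at y = -55 and +55 mm, two slanted racks hold one handset each
- clamp (a joint): angle of the clamp's red handle: 0 = upright, clamped; 1.6 rad = open, level, pointing to the case's -x (hard stop). It turns about a line along the case's y through clamp_pivot. Over-centre: sprung back to 0 below about 0.2 rad (about 3 N at the grip), beyond that it springs open by itself (up to about 9 N) and stays
- clamp_grip (a point): centre of the red plastic grip of the clamp handle, 58 mm from the pivot. The grip is 14 mm wide (case's y), 12 mm thick and 50 mm long along the handle; clamped, it stands upright with its top 83 mm above the pivot, 60 mm before the front of case and lid
- clamp_pivot (a point): pivot of the clamp handle, in the case frame at (-140, +55, 97) mm; fixed to the case. A short steel hold-down arm with a rubber foot is linked to the handle: clamped, it lies over a ledge on the lid's front and blocks the lid; open, it stands upright, 18 mm nearer the case than the pivot, its end about 20 mm above it
- lid (a joint): angle of the lid: 0 = closed, 1.15 rad = fully open (hard stop); positive = front edge rises. Stiff hinge: stays where it is left; lifting takes about 6 N at the bar. Fully open it leans over the rear half of the case, so the inside can be reached only with the tool tilted, its body leaning towards the robot
- lid_bar (a point): middle of the lid's steel lifting bar: a round bar 10 mm thick, 70 mm long along the case's y, 36 mm clear in front of the lid's front face (axis to face), 36 mm above the lid's lower edge, at case y = -55 mm. The yellow lid is 160 x 250 x 66 mm high, its top 126 mm above the bench when closed. Moves with the lid.
- lid_hinge (a point): middle of the lid's hinge line, which runs along the case's y at the rear top edge of the case (case frame +80, 0, 60 mm)
- blue_mid (a point): centre of the blue handset, 46 mm wide (y), 110 mm long, 14 mm thick, 110 to 230 g, dark glass on its upper face. This frame is level (z up) while the handset leans in a rack: its long axis then is (-0.469, 0, 0.883) here, 28 degrees from vertical with the top end nearer the robot. Grip it across its width, some 25 mm from the centre towards the top end; draw it out along its long axis
- white_mid (a point): centre of the white handset, same size and pose as the blue one, in the other slot (either may be left or right), 64 mm between their facing sides. Each rests on a 28 mm wide back plate (65 mm long from its foot) and a foot ledge with a 10 mm high lip; its long sides are free. The white one stays
- stand: aluminium desk stand fixed to the bench, base 120 (x) x 90 (y) x 12 mm, with one slanted rack like those in the case, leaning 28 degrees the same way (towards its -x). Origin: centre of its underside. The ledge is 50 mm wide and leaves 18 mm between back plate and lip for the 14 mm thick handset.
- stand_seat (a point): where the centre of a properly seated handset lies on the stand (82 mm above the bench)
- spray: orange spray can, 52 mm thick, 150 mm high, standing beside the case; leave it. Origin: centre of its underside
- jar: small jar with a black cap, 54 mm thick, 70 mm high, standing on the other side of the case; leave it. Origin: centre of its underside
- driver: green screwdriver, 150 mm long, about 25 mm thick, lying on the bench in front of the case; leave it. Origin: middle of its underside
- bits: grey screw tray fixed to the bench, 120 x 90 x 40 mm, on the side of the case opposite to the stand. Origin: centre of its underside
There are look-alikes about, which are no part of the job. What is shaped like the stand but green or orange is not meant.

How it is judged:
By the outcome, as a careful person would: the job done as asked, in the order asked, and still so for the second after the job is handed in, with the robot touching nothing.
It also fails if it takes over 72 s, if anything falls off the work surface, if the arm or the gripper's body presses on something with over 40 N, if the wrist force passes 120 N, or if a joint passes its speed limit or range.

## Working session

There is one attempt and no reset: what is moved stays moved. The work goes in short steps, Python scripts to look and compute and a tool call to move; the robot and the scene stay as the last step left them, time stands still between calls to the robot, and variables do not carry over. Pictures are saved under pics/ and viewed, at most 10 in all, crops included, and the job is handed in when it is done.

Besides the shell and the picture viewer there is one more tool, called after "Request:" by a JSON object that holds its "method" and its "body", one argument or row to a line. jog_arm: Moves the arm, as the interface text tells. Its arguments: {"type":"object","properties":{"motion":{"type":"array"},"squeeze":{"type":"number"}},"required":["motion"]}

```bash
mkdir -p pics; ls
python3 - <<'E'
from station import ctrl
import cv2,numpy as np
for n in("scene","top"):
    im=ctrl.camera(n); cv2.imwrite(f"pics/{n}0.png",im[:,:,::-1]); m=ctrl.camera_model(n); print(n,m)
print(ctrl.get_obs()); print(ctrl.pinch_z)
E
```

```text
pics
scene {'intrinsics': array([[366.42772424,   0.        , 323.60700296],
       [  0.        , 366.42772424, 202.41853857],
       [  0.        ,   0.        ,   1.        ]]), 'k1': -0.07701239880528635, 'rvec': array([ 1.0062423 ,  2.17923273, -1.23594257]), 'tvec': array([ 0.33347035, -0.09234285,  1.29129617])}
top {'intrinsics': array([[365.91465694,   0.        , 317.81337059],
       [  0.        , 365.91465694, 197.64996172],
       [  0.        ,   0.        ,   1.        ]]), 'k1': 0.029389280398272707, 'rvec': array([ 2.12409111, -2.1159071 ,  0.18669482]), 'tvec': array([1.04525983e-05, 5.61314207e-01, 8.71200762e-01])}
{'time_s': 0.1, 'qpos': array([-1.25159488e+00,  3.00411801e-01,  1.52151587e+00, -1.51546776e-05,
        1.32067676e+00, -6.66053677e-02]), 'joint_vel': array([-0.00036357, -0.0005979 , -0.00091033, -0.00055972, -0.00131238,
        0.00073381]), 'tau': array([ 2.05080265e-03, -5.32644296e+01, -3.53285229e+01,  7.10040238e-02,
        2.35183036e-02, -7.57452221e-05]), 'ee_pos': array([ 0.20688763, -0.50935833,  0.20494644]), 'eef_rot': array([-3.14058215e+00, -5.26929328e-05,  3.85810541e-01]), 'force': array([0.0891008 , 0.2365912 , 0.74042143]), 'moment': array([ 0.00447849, -0.03699573,  0.00950589]), 'grip_force': 0.0, 'grip_width': 0.09415968585741642}
0.0188
```

View pics/scene0.png

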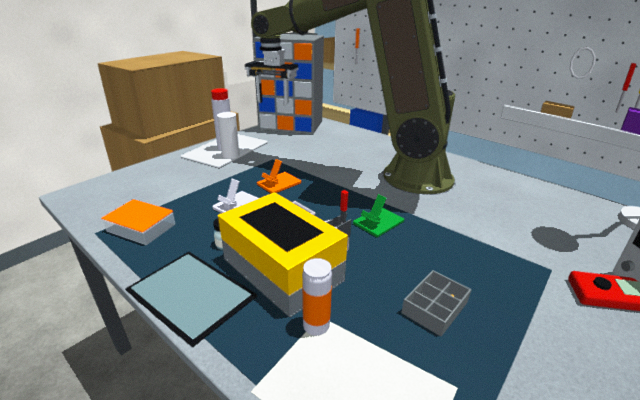

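View pics/top0.png

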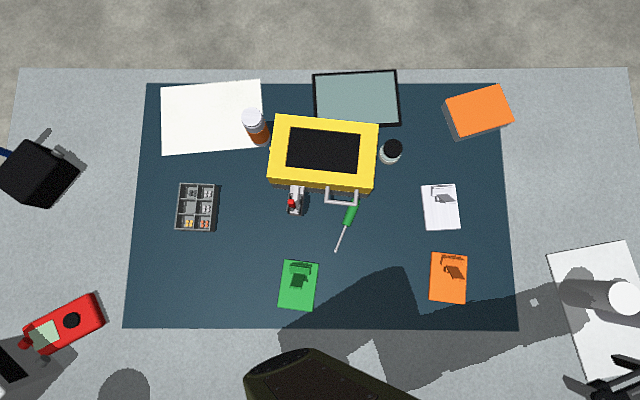

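The scene view shows the case at (285,240) with the spray can in front at (316,300). In the top view, the lid is at (323,152), the clamp at (295,200) and the bar at (341,197). The aluminium stand is at (440,207), the driver at (347,225), the spray can at (255,127) and the jar at (390,152).

```bash
cat > h.py <<'E'
import numpy as np,cv2
from scipy.spatial.transform import Rotation as R
from scipy.optimize import least_squares
from station import ctrl
def ray(n,uv):
    m=ctrl.camera_model(n);K=m["intrinsics"];uv=np.atleast_2d(np.array(uv,float))
    p=cv2.undistortPoints(uv[:,None],K,np.array([m["k1"],0,0,0.]))[:,0]
    Rm=R.from_rotvec(m["rvec"]).as_matrix();d=np.c_[p,np.ones(len(p))]@Rm
    return -Rm.T@m["tvec"],d
def onz(n,uv,z):
    o,d=ray(n,uv);return o+d*((z-o[2])/d[:,2])[:,None]
def proj(n,P):
    m=ctrl.camera_model(n)
    return cv2.projectPoints(np.atleast_2d(np.array(P,float)),m["rvec"],m["tvec"],m["intrinsics"],np.array([m["k1"],0,0,0.]))[0][:,0]
def tri(pairs):
    A=np.zeros((3,3));b=np.zeros(3)
    for n,uv in pairs:
        o,d=ray(n,uv);d=d[0]/np.linalg.norm(d[0]);M=np.eye(3)-np.outer(d,d);A+=M;b+=M@o
    return np.linalg.solve(A,b)
def big(mask):
    c,_=cv2.findContours(mask.astype(np.uint8),cv2.RETR_EXTERNAL,cv2.CHAIN_APPROX_NONE);return max(c,key=cv2.contourArea)
E
python3 - <<'E'
from h import *
t=cv2.imread("pics/top0.png");s=cv2.imread("pics/scene0.png")
for n,im in(("top",t),("scene",s)):
    h=cv2.cvtColor(im,cv2.COLOR_BGR2HSV)
    y=(h[...,0]>20)&(h[...,0]<35)&(h[...,1]>150)&(h[...,2]>80)
    c=big(y); print(n,cv2.boundingRect(c),"V hist",np.histogram(h[...,2][y],10))
    # bright top face
    for thr in (215,235):
        cc=big(y&(h[...,2]>thr)); q=cv2.approxPolyDP(cv2.convexHull(cc),5,True)[:,0]; print(thr,q.tolist())
        if n=="top": print(onz(n,q,.126).round(4).tolist())
    red=((h[...,0]<6)|(h[...,0]>174))&(h[...,1]>150)
    k,l,st,ce=cv2.connectedComponentsWithStats(red.astype(np.uint8))
    print("red",[(a[:5].tolist(),b.round(1).tolist()) for a,b in zip(st,ce) if 15<a[4]<3000])
x=np.vstack([])if 0 else None
a=cv2.resize(t[110:250,235:475],None,fx=3.3,fy=3.3,interpolation=cv2.INTER_CUBIC);cv2.imwrite("pics/c1.png",a)
a=cv2.resize(s[150:300,190:410],None,fx=3.6,fy=3.6,interpolation=cv2.INTER_CUBIC);cv2.imwrite("pics/c2.png",a)
E
```

```text
top (266, 113, 113, 81) V hist (array([  12,  125,  323,   64,   37,   31,   46,   30,   32, 3744]), array([ 90. , 106.5, 123. , 139.5, 156. , 172.5, 189. , 205.5, 222. ,
       238.5, 255. ]))
215 [[275, 114], [378, 124], [372, 187], [266, 176]]
[[0.7531, 0.106, 0.126], [0.7277, -0.1422, 0.126], [0.5731, -0.1245, 0.126], [0.5988, 0.1232, 0.126]]
235 [[276, 113], [376, 124], [372, 187], [267, 176]]
[[0.7557, 0.1036, 0.126], [0.7277, -0.1374, 0.126], [0.5731, -0.1245, 0.126], [0.5988, 0.1209, 0.126]]
red [([288, 199, 7, 9, 52], [291.1, 202.8]), ([18, 293, 88, 62, 2096], [67.9, 323.2])]
scene (218, 192, 130, 103) V hist (array([  22,   32,   63,  131, 1379,  813,  168,   74,   69, 2768]), array([ 81. ,  98.4, 115.8, 133.2, 150.6, 168. , 185.4, 202.8, 220.2,
       237.6, 255. ]))
215 [[218, 215], [274, 192], [346, 236], [287, 269]]
235 [[218, 215], [274, 192], [346, 235], [287, 269]]
red [([623, 63, 13, 28, 132], [628.8, 76.4]), ([211, 88, 17, 12, 171], [219.3, 93.6]), ([340, 190, 9, 22, 144], [343.8, 200.0]), ([569, 271, 71, 40, 1692], [602.2, 291.4])]
```

View pics/c1.png

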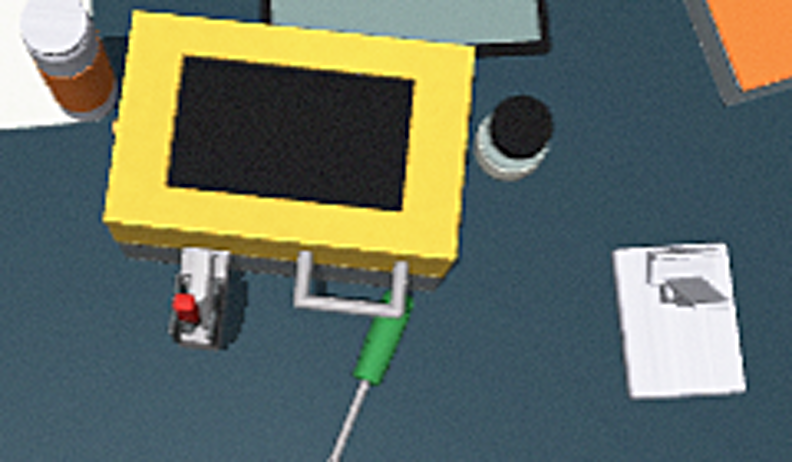

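View pics/c2.png

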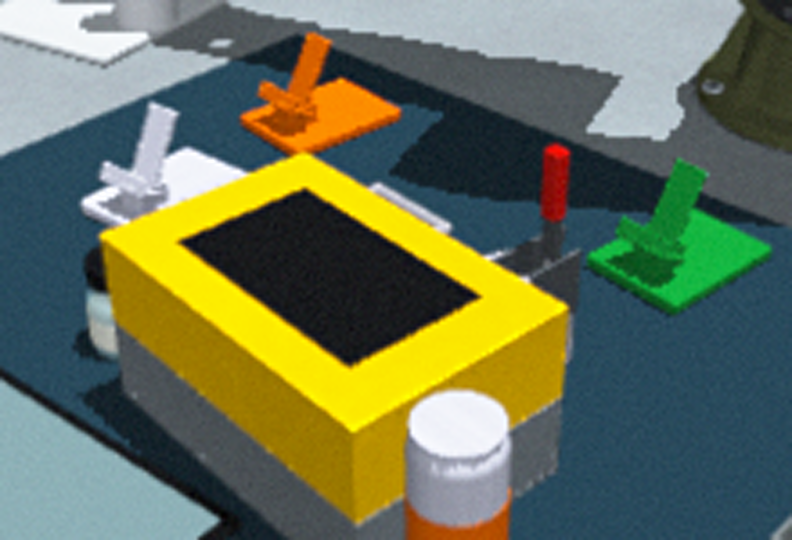

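The crops show the clamp grip top at top-view px (291,203) and the bar from (326,201) to (357,205). The white stand's base corners are at about top-view px (421,186), (455,184), (461,228), (426,230). Its plate tip is near scene px (236,180).

Run:
```python
from h import *
t=cv2.imread("pics/top0.png");s=cv2.imread("pics/scene0.png")
print("cams",ray("top",[320,200])[0].round(3),ray("scene",[320,200])[0].round(3))
h=cv2.cvtColor(t,cv2.COLOR_BGR2HSV)
y=(h[...,0]>20)&(h[...,0]<35)&(h[...,1]>150)&(h[...,2]>215)
P=onz("top",big(y)[:,0],.126)[:,:2].astype(np.float32)*1000
print("lid rect mm",cv2.minAreaRect(P))
hs=cv2.cvtColor(s,cv2.COLOR_BGR2HSV)
y=(hs[...,0]>20)&(hs[...,0]<35)&(hs[...,1]>150)&(hs[...,2]>215)
print("lid rect scene",cv2.minAreaRect(onz("scene",big(y)[:,0],.126)[:,:2].astype(np.float32)*1000))
print("red tri",tri([("top",[291.1,202.8]),("scene",[343.8,200])]).round(4))
w=(h[...,1]<40)&(h[...,2]>150); m=np.zeros_like(w);m[175:240,410:475]=1
c=big(w&m); P=onz("top",c[:,0],.012)[:,:2].astype(np.float32)*1000
print("stand rect",cv2.minAreaRect(P)); print(onz("top",cv2.approxPolyDP(cv2.convexHull(c),3,True)[:,0],.012).round(4).tolist())
print("spray top c",onz("top",[252,117],.15).round(3),"jar",onz("top",[392.5,148.5],.07).round(3))
a=cv2.resize(t[175:240,412:470],None,fx=6.5,fy=6.5,interpolation=cv2.INTER_CUBIC)
b=cv2.resize(s[170:220,205:270],None,fx=6.5,fy=6.5,interpolation=cv2.INTER_CUBIC)
H=max(a.shape[0],b.shape[0]);o=np.zeros((H,a.shape[1]+b.shape[1],3),np.uint8);o[:a.shape[0],:a.shape[1]]=a;o[:b.shape[0],a.shape[1]:]=b
o=np.clip((o.astype(float)-100)*1.6,0,255).astype(np.uint8)
print(o.shape,a.shape);cv2.imwrite("pics/st.png",o)
```

```text
cams [ 0.391 -0.007  0.96 ] [1.113 0.478 0.566]
lid rect mm ((663.30712890625, -9.343765258789062), (250.21559143066406, 159.19223022460938), 83.64833068847656)
lid rect scene ((665.0352172851562, -6.701507568359375), (250.75637817382812, 160.30502319335938), 83.87437438964844)
red tri [0.5298 0.0613 0.1548]
stand rect ((546.2719116210938, -316.36932373046875), (119.95411682128906, 90.1892318725586), 3.704763889312744)
[[0.6065, -0.3559, 0.012], [0.4905, -0.3638, 0.012], [0.4848, -0.2793, 0.012], [0.6009, -0.2694, 0.012]]
spray top c [[0.735 0.157 0.15 ]] jar [[ 0.685 -0.186  0.07 ]]
(422, 799, 3) (422, 377, 3)
```

View pics/st.png

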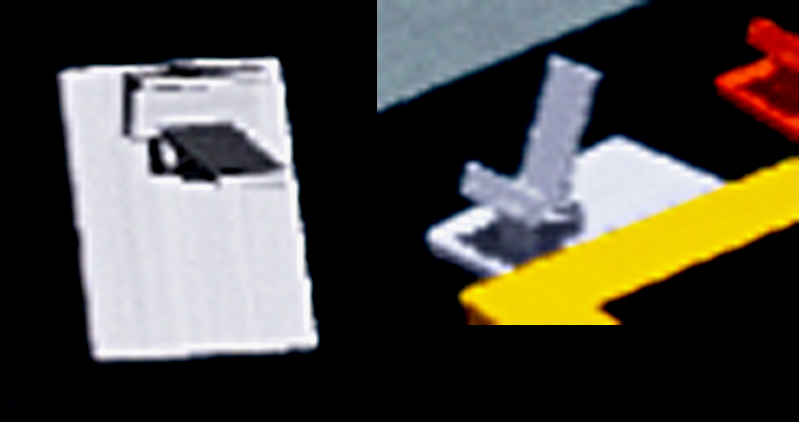

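The crops show the stand's plate top edge at scene px (232,179) to (239,181.5). The lip's outer corners are at top-view px (433.5,186) and (453,185.5).

```bash
cat >> h.py <<'E'
CY=-0.109; C0=np.array([.664,-.008,0]); SY=.066; S0=np.array([.546,-.316,0])
def W(c,yaw=CY,o=C0): return o+R.from_euler("z",yaw).apply(np.array(c,float))
def case(p): return R.from_euler("z",-CY).apply(np.array(p)-C0)
def tool(yaw,tilt=0.):  # closing line y at yaw; tilt>0: body leans to the robot
    return R.from_euler("z",yaw)*R.from_euler("y",-tilt)*R.from_euler("x",np.pi)
def plan(p,Rt,n,g,start=None):
    o=ctrl.get_obs(); a,Ra=(o["ee_pos"],R.from_euler("xyz",o["eef_rot"])) if start is None else start
    rv=(Ra.inv()*Rt).as_rotvec(); p=np.array(p,float)
    for i in range(n):
        Ri=Ra*R.from_rotvec(rv*i/n); d=Ri.inv().apply((p-a)/n)
        print([*map(float,d.round(4)),*map(float,(rv/n).round(3)),g],end=",\n" if i%5==4 else ", ")
    print(); return p,Rt
E
python3 - <<'E'
from h import *
P=onz("scene",[[232.1,178.8],[239.3,181.5]],.0875);print("plate top",P.round(4),R.from_euler("z",-SY).apply(P-S0).round(4))
P=onz("top",[[433.5,186.2],[452.8,185.5]],.049);print("lip",R.from_euler("z",-SY).apply(P-S0).round(4))
o=ctrl.get_obs()
s=plan([.3,-.33,.26],tool(.18),5,-1); s=plan([.43,-.14,.26],tool(.05),5,-1,s);s=plan(W([-.1,.055,.26]),tool(CY),6,-1,s);print(s[0])
E
```

```text
plate top [[ 0.5511 -0.3215  0.0875]
 [ 0.5482 -0.2925  0.0875]] [[ 0.0047 -0.0058  0.0875]
 [ 0.0037  0.0233  0.0875]]
lip [[ 0.0478  0.0223  0.049 ]
 [ 0.0466 -0.0262  0.049 ]]
[0.0308, -0.0262, -0.011, -0.0, 0.0, 0.041, -1], [0.0296, -0.0275, -0.011, -0.0, 0.0, 0.041, -1], [0.0285, -0.0287, -0.011, -0.0, 0.0, 0.041, -1], [0.0273, -0.0298, -0.011, -0.0, 0.0, 0.041, -1], [0.026, -0.0309, -0.011, -0.0, 0.0, 0.041, -1],

[0.0324, -0.0327, -0.0, -0.0, -0.0, 0.026, -1], [0.0315, -0.0336, -0.0, -0.0, -0.0, 0.026, -1], [0.0306, -0.0344, -0.0, -0.0, -0.0, 0.026, -1], [0.0297, -0.0352, -0.0, -0.0, -0.0, 0.026, -1], [0.0288, -0.0359, -0.0, -0.0, -0.0, 0.026, -1],

[0.025, -0.0317, -0.0, 0.0, -0.0, 0.027, -1], [0.0242, -0.0324, -0.0, 0.0, -0.0, 0.027, -1], [0.0233, -0.033, -0.0, 0.0, -0.0, 0.027, -1], [0.0224, -0.0336, -0.0, 0.0, -0.0, 0.027, -1], [0.0215, -0.0342, -0.0, 0.0, -0.0, 0.027, -1],
[0.0206, -0.0347, -0.0, 0.0, -0.0, 0.027, -1], 
[0.5705766  0.05755202 0.26      ]
```

Request:
{"method": "jog_arm", "body": {
  "motion": [
    [0.031,-0.026,-0.011,0,0,0.041,-1],
    [0.03,-0.027,-0.011,0,0,0.041,-1],
    [0.029,-0.029,-0.011,0,0,0.041,-1],
    [0.027,-0.03,-0.011,0,0,0.041,-1],
    [0.026,-0.031,-0.011,0,0,0.041,-1]
  ]
}}

```text
time_s: 0.6
ee_pos: [0.3011, -0.3284, 0.2607]
eef_rot: [-3.141, 0.0, 0.179]
force: [0.9, -0.6, -0.5]
grip_width: 0.0576
grip_force: 0.0
```

Request:
{"method": "jog_arm", "body": {
  "motion": [
    [0.032,-0.033,0,0,0,0.026,-1],
    [0.032,-0.034,0,0,0,0.026,-1],
    [0.031,-0.034,0,0,0,0.026,-1],
    [0.03,-0.035,0,0,0,0.026,-1],
    [0.029,-0.036,0,0,0,0.026,-1]
  ]
}}

```text
time_s: 1.1
ee_pos: [0.4322, -0.1377, 0.2604]
eef_rot: [3.142, 0.0, 0.05]
force: [0.6, -0.7, 0.7]
grip_width: 0.0177
grip_force: 0.0
```

Request:
{"method": "jog_arm", "body": {
  "motion": [
    [0.025,-0.032,0,0,0,0.027,-1],
    [0.024,-0.032,0,0,0,0.027,-1],
    [0.023,-0.033,0,0,0,0.027,-1],
    [0.022,-0.034,0,0,0,0.027,-1],
    [0.021,-0.034,0,0,0,0.027,-1]
  ]
}}

```text
time_s: 1.6
ee_pos: [0.5477, 0.0269, 0.2602]
eef_rot: [3.142, 0.001, -0.085]
force: [0.6, -0.0, 0.6]
grip_width: 0.0006
grip_force: 0.0
```

Request:
{"method": "jog_arm", "body": {
  "motion": [
    [0.02,-0.033,0,0,0,0.025,-1],
    [0,0,0.028,0,0,0,-1],
    [0,0,0.028,0,0,0,-1],
    [0,0,0.028,0,0,0,-1],
    [0,0,0.028,0,0,0,-1]
  ]
}}

```text
time_s: 2.1
ee_pos: [0.5695, 0.0566, 0.147]
eef_rot: [3.142, 0.001, -0.109]
force: [0.2, -0.8, -0.1]
grip_width: 0.0005
grip_force: 0.0
```

Request:
{"method": "jog_arm", "body": {
  "motion": [
    [-0.008,0,0,0,0,0,-1],
    [-0.008,0,0,0,0,0,-1],
    [-0.008,0,0,0,0,0,-1],
    [-0.008,0,0,0,0,0,-1],
    [-0.008,0,0,0,0,0,-1]
  ]
}}

```text
time_s: 2.6
ee_pos: [0.5296, 0.0609, 0.1495]
eef_rot: [-3.141, -0.002, -0.109]
force: [-0.0, 0.5, -0.0]
grip_width: 0.0005
grip_force: 0.0
```

Request:
{"method": "jog_arm", "body": {
  "motion": [
    [-0.01,0,0,0,0,0,-1],
    [-0.01,0,0,0,0,0,-1],
    [-0.01,0,0,0,0,0,-1],
    [-0.01,0,0,0,0,0,-1],
    [0,0,0,0,0,0,-1]
  ]
}}

```text
time_s: 3.1
ee_pos: [0.4893, 0.0654, 0.1486]
eef_rot: [3.142, 0.0, -0.109]
force: [0.3, -0.4, -0.3]
grip_width: 0.0005
grip_force: 0.0
```

Run:
```python
from h import *
print(case(ctrl.get_obs()["ee_pos"]))
s=ctrl.camera("scene");t=ctrl.camera("top")
for n,im in (("top",t),("scene",s)):
    h=cv2.cvtColor(im,cv2.COLOR_RGB2HSV);red=((h[...,0]<6)|(h[...,0]>174))&(h[...,1]>150)
    k,l,st,ce=cv2.connectedComponentsWithStats(red.astype(np.uint8))
    print("red",[(a[:5].tolist(),b.round(1).tolist()) for a,b in zip(st,ce) if 15<a[4]<3000])
print("expect grip open",proj("top",W([-.198,.055,.097])),proj("scene",W([-.198,.055,.097])))
s0=ctrl.get_obs()["ee_pos"],tool(CY)
```

```text
[-0.18162618  0.05391329  0.14856741]
red [([18, 293, 88, 62, 2084], [68.0, 323.1])]
red [([623, 63, 13, 28, 131], [628.9, 76.3]), ([211, 88, 17, 12, 170], [219.3, 93.6]), ([351, 208, 17, 12, 104], [359.4, 213.2]), ([569, 271, 71, 40, 1695], [602.2, 291.4])]
expect grip open [[289.47477993 230.78981946]] [[358.75391137 212.85997359]]
```

Run:
```python
from h import *
o=ctrl.get_obs();e=o["ee_pos"]
s=plan([e[0]-.005,e[1],.24],tool(CY),3,-.23);Y=CY+np.pi/2
s=plan(W([-.116,-.055,.24]),tool(Y),12,-.23,s);s=plan(W([-.116,-.055,.077]),tool(Y),5,-.23,s)
```

```text
[-0.0016, 0.0002, -0.0305, -0.0, -0.0, -0.0, -0.23], [-0.0016, 0.0002, -0.0305, -0.0, -0.0, -0.0, -0.23], [-0.0017, 0.0002, -0.0305, -0.0, -0.0, -0.0, -0.23], 
[0.0058, 0.009, 0.0, -0.0, 0.0, -0.131, -0.23], [0.0046, 0.0097, 0.0, -0.0, 0.0, -0.131, -0.23], [0.0033, 0.0102, 0.0, -0.0, 0.0, -0.131, -0.23], [0.0019, 0.0106, 0.0, -0.0, 0.0, -0.131, -0.23], [0.0005, 0.0107, 0.0, -0.0, 0.0, -0.131, -0.23],
[-0.0009, 0.0107, 0.0, -0.0, 0.0, -0.131, -0.23], [-0.0023, 0.0105, 0.0, -0.0, 0.0, -0.131, -0.23], [-0.0036, 0.0101, 0.0, -0.0, 0.0, -0.131, -0.23], [-0.0049, 0.0095, 0.0, -0.0, 0.0, -0.131, -0.23], [-0.0061, 0.0088, 0.0, -0.0, 0.0, -0.131, -0.23],
[-0.0072, 0.0079, 0.0, -0.0, 0.0, -0.131, -0.23], [-0.0082, 0.0069, 0.0, -0.0, 0.0, -0.131, -0.23], 
[0.0, -0.0, 0.0326, 0.0, 0.0, 0.0, -0.23], [0.0, -0.0, 0.0326, 0.0, 0.0, 0.0, -0.23], [0.0, -0.0, 0.0326, 0.0, 0.0, 0.0, -0.23], [0.0, -0.0, 0.0326, 0.0, 0.0, 0.0, -0.23], [0.0, -0.0, 0.0326, 0.0, 0.0, 0.0, -0.23],
```

Request:
{"method": "jog_arm", "body": {
  "motion": [
    [-0.002,0,-0.03,0,0,0,-0.23],
    [-0.002,0,-0.031,0,0,0,-0.23],
    [-0.001,0,-0.03,0,0,0,-0.23]
  ]
}}

```text
time_s: 3.5
ee_pos: [0.4854, 0.0657, 0.2406]
eef_rot: [3.142, 0.0, -0.109]
force: [0.2, -0.6, 0.5]
grip_width: 0.0207
grip_force: 0.0
```

Request:
{"method": "jog_arm", "body": {
  "motion": [
    [0.006,0.009,0,0,0,-0.131,-0.23],
    [0.005,0.01,0,0,0,-0.131,-0.23],
    [0.003,0.01,0,0,0,-0.131,-0.23],
    [0.002,0.011,0,0,0,-0.131,-0.23],
    [0,0.011,0,0,0,-0.131,-0.23]
  ]
}}

```text
time_s: 4.0
ee_pos: [0.51, 0.0163, 0.2394]
eef_rot: [-3.142, 0.0, 0.551]
force: [0.2, -0.3, -1.1]
grip_width: 0.0362
grip_force: 0.0
```

Request:
{"method": "jog_arm", "body": {
  "motion": [
    [-0.001,0.011,0,0,0,-0.131,-0.23],
    [-0.002,0.01,0,0,0,-0.131,-0.23],
    [-0.004,0.01,0,0,0,-0.131,-0.23],
    [-0.005,0.01,0,0,0,-0.131,-0.23],
    [-0.006,0.009,0,0,0,-0.131,-0.23]
  ]
}}

```text
time_s: 4.5
ee_pos: [0.5341, -0.0321, 0.2393]
eef_rot: [-3.142, 0.0, 1.206]
force: [0.5, -0.1, -0.1]
grip_width: 0.0363
grip_force: 0.0
```

Request:
{"method": "jog_arm", "body": {
  "motion": [
    [-0.007,0.008,0,0,0,-0.131,-0.23],
    [-0.008,0.007,0,0,0,-0.131,-0.23]
  ]
}}

```text
time_s: 4.7
ee_pos: [0.5439, -0.051, 0.2393]
eef_rot: [-3.141, -0.0, 1.468]
force: [-0.5, 0.1, 0.6]
grip_width: 0.036
grip_force: 0.0
```

Run:
```python
from h import *
o=ctrl.get_obs();print(case(o["ee_pos"]),o["eef_rot"][2]-CY,o["qpos"])
plan(W([-.116,-.055,.077]),tool(CY+np.pi/2),5,-.23)
```

```text
[-0.11468617 -0.05576607  0.23928549] 1.5770592018571796 [-1.60461555e-01  2.67639121e-01  1.48320842e+00  3.91448987e-06
  1.39089707e+00 -5.77251322e-02]
[0.0002, -0.0003, 0.0325, -0.0, -0.0, 0.001, -0.23], [0.0002, -0.0003, 0.0325, -0.0, -0.0, 0.001, -0.23], [0.0002, -0.0003, 0.0325, -0.0, -0.0, 0.001, -0.23], [0.0002, -0.0003, 0.0325, -0.0, -0.0, 0.001, -0.23], [0.0002, -0.0003, 0.0325, -0.0, -0.0, 0.001, -0.23],
```

Request:
{"method": "jog_arm", "body": {
  "motion": [
    [0,-0.001,0.032,0,0,0,-0.23],
    [0,0,0.032,0,0,0,-0.23],
    [0,0,0.032,0,0,0,-0.23],
    [0,0,0.033,0,0,0,-0.23],
    [0,0,0.033,0,0,0,-0.23]
  ]
}}

```text
time_s: 5.2
ee_pos: [0.5427, -0.0504, 0.0761]
eef_rot: [3.141, -0.0, 1.463]
force: [-0.1, -0.5, 0.4]
grip_width: 0.0364
grip_force: 0.0
```

Request:
{"method": "jog_arm", "body": {
  "motion": [
    [0,0,0,0,0,0,-1],
    [0,0,0,0,0,0,-1],
    [0,0,0,0,0,0,-1],
    [0,0,0,0,0,0,-1],
    [0,0,0,0,0,0,-1]
  ],
  "squeeze": 15
}}

```text
time_s: 5.7
ee_pos: [0.5419, -0.0503, 0.079]
eef_rot: [-3.141, 0.0, 1.463]
force: [-10.6, -0.6, 7.6]
grip_width: 0.0096
grip_force: 15.0
```

```bash
cat >> h.py <<'E'
pz=ctrl.pinch_z
def lid(th,d0,tilt):
    a=.1817+th; g=np.array([.080-.1993*np.cos(a),-.055,.060+.1993*np.sin(a)])
    Rt=R.from_euler("z",CY)*R.from_euler("y",-tilt)*R.from_euler("z",np.pi/2)*R.from_euler("x",np.pi)
    return W(g)+d0+Rt.apply([0,0,pz]),Rt
E
python3 - <<'E'
from h import *
o=ctrl.get_obs();e=o["ee_pos"];print(case(e),o["grip_width"],o["eef_rot"])
p0,R0=lid(0,0,0);d0=e-p0;print("d0",d0)
s=(e,R.from_euler("xyz",o["eef_rot"]))
for k in range(1,25):
    th=k*1.17/24; s=plan(*lid(th,d0,.6*th),1,-1,s)
E
```

```text
[-0.11673452 -0.05531584  0.07900873] 0.00957339560068981 [-3.14073620e+00  1.30879002e-04  1.46287376e+00]
d0 [-0.00074553 -0.00023614  0.00179485]
[-0.0, 0.0025, -0.0095, -0.03, 0.0, 0.001, -1], 
[0.0, 0.0033, -0.0093, -0.029, 0.0, -0.0, -1], 
[-0.0, 0.004, -0.0091, -0.029, 0.0, -0.0, -1], 
[0.0, 0.0047, -0.0088, -0.029, 0.0, 0.0, -1], 
[-0.0, 0.0054, -0.0084, -0.029, 0.0, -0.0, -1], 
[0.0, 0.006, -0.008, -0.029, 0.0, 0.0, -1], 
[0.0, 0.0066, -0.0076, -0.029, -0.0, -0.0, -1], 
[0.0, 0.0072, -0.0071, -0.029, 0.0, 0.0, -1], 
[0.0, 0.0077, -0.0066, -0.029, -0.0, 0.0, -1], 
[-0.0, 0.0082, -0.006, -0.029, 0.0, -0.0, -1], 
[0.0, 0.0087, -0.0054, -0.029, 0.0, 0.0, -1], 
[-0.0, 0.009, -0.0047, -0.029, -0.0, -0.0, -1], 
[-0.0, 0.0094, -0.004, -0.029, -0.0, 0.0, -1], 
[0.0, 0.0097, -0.0033, -0.029, 0.0, 0.0, -1], 
[-0.0, 0.0099, -0.0026, -0.029, 0.0, 0.0, -1], 
[0.0, 0.0101, -0.0019, -0.029, -0.0, -0.0, -1], 
[0.0, 0.0102, -0.0011, -0.029, 0.0, 0.0, -1], 
[-0.0, 0.0103, -0.0004, -0.029, 0.0, -0.0, -1], 
[0.0, 0.0103, 0.0004, -0.029, 0.0, -0.0, -1], 
[0.0, 0.0102, 0.0011, -0.029, 0.0, 0.0, -1], 
[-0.0, 0.0101, 0.0019, -0.029, 0.0, -0.0, -1], 
[-0.0, 0.0099, 0.0026, -0.029, 0.0, 0.0, -1], 
[-0.0, 0.0097, 0.0033, -0.029, -0.0, 0.0, -1], 
[0.0, 0.0094, 0.004, -0.029, 0.0, 0.0, -1],
```

Request:
{"method": "jog_arm", "body": {
  "motion": [
    [0,0.0025,-0.0095,-0.03,0,0,-1],
    [0,0.003,-0.0095,-0.029,0,0,-1],
    [0,0.004,-0.009,-0.029,0,0,-1],
    [0,0.0045,-0.009,-0.029,0,0,-1],
    [0,0.0055,-0.0085,-0.029,0,0,-1]
  ]
}}

```text
time_s: 6.2
ee_pos: [0.5575, -0.052, 0.1248]
eef_rot: [2.999, 0.0, 1.463]
force: [-14.6, 1.2, 0.3]
grip_width: 0.0096
grip_force: 15.0
```

Request:
{"method": "jog_arm", "body": {
  "motion": [
    [0,0.006,-0.008,-0.029,0,0,-1],
    [0,0.0065,-0.0075,-0.029,0,0,-1],
    [0,0.007,-0.007,-0.029,0,0,-1],
    [0,0.0075,-0.0065,-0.029,0,0,-1],
    [0,0.008,-0.006,-0.029,0,0,-1]
  ]
}}

```text
time_s: 6.7
ee_pos: [0.5842, -0.0549, 0.167]
eef_rot: [2.854, 0.0, 1.463]
force: [-22.8, 1.6, 11.9]
grip_width: 0.0094
grip_force: 15.0
```

Run:
```python
from h import *
o=ctrl.get_obs();e=o["ee_pos"];q=R.from_euler("xyz",o["eef_rot"])
g=case(e-q.apply([0,0,pz]));th=np.arctan2(g[2]-.06,.08-g[0])-.1817
print(g,"r",np.hypot(g[2]-.06,.08-g[0]),"th",th,o["grip_width"],o["grip_force"],o["qpos"])
p0,_=lid(th,0,.29);print(p0-e)
```

```text
[-0.07954256 -0.05529395  0.18507051] r 0.20272261941005942 th 0.4831662596328098 0.009406056915038832 15.005482882261276 [-0.16324829  0.25915967  1.69335848  0.0197215   0.90216655 -0.06549315]
[ 2.75581510e-03 -7.84343569e-06 -2.09772414e-03]
```

Request:
{"method": "jog_arm", "body": {
  "motion": [
    [0,0.007,-0.007,-0.029,0,0,-1],
    [0,0.0075,-0.006,-0.029,0,0,-1],
    [0,0.008,-0.005,-0.029,0,0,-1],
    [0,0.009,-0.004,-0.029,0,0,-1],
    [0,0.009,-0.003,-0.029,0,0,-1]
  ]
}}

```text
time_s: 7.2
ee_pos: [0.6158, -0.0583, 0.2031]
eef_rot: [2.706, -0.0, 1.463]
force: [6.1, -1.2, -15.2]
grip_width: 0.0095
grip_force: 15.0
```

```bash
cat > l.py <<'E'
from h import *
o=ctrl.get_obs();e=o["ee_pos"];q=R.from_euler("xyz",o["eef_rot"])
g=case(e-q.apply([0,0,pz]));th=np.arctan2(g[2]-.06,.08-g[0])-.1817
f=o["force"];print(g,"r",np.hypot(g[2]-.06,.08-g[0]),"th",th,o["grip_width"],f,o["moment"])
a=th+.1817;print("radial out",-f[0]*np.cos(a)+f[2]*np.sin(a),"tang up",f[0]*np.sin(a)+f[2]*np.cos(a))
E
python3 l.py
```

```text
[-0.05037616 -0.05522763  0.22013721] r 0.2064990791556399 th 0.7057850038006779 0.009519434558781735 [  6.11177027  -1.17109738 -15.18026765] [-0.09249957  0.16847238 -0.0788196 ]
radial out -15.630843908093393 tang up -4.844685815561425
```

Request:
{"method": "jog_arm", "body": {
  "motion": [
    [0,0.0103,-0.0016,-0.029,0,0,-1],
    [0,0.0105,-0.0008,-0.029,0,0,-1],
    [0,0.0106,-0.0001,-0.029,0,0,-1],
    [0,0.0106,0.0007,-0.029,0,0,-1],
    [0,0.0105,0.0012,-0.029,0,0,-1]
  ]
}}

```text
time_s: 7.7
ee_pos: [0.6622, -0.0634, 0.2306]
eef_rot: [2.557, 0.0, 1.463]
force: [-4.4, -0.4, 0.1]
grip_width: 0.0095
grip_force: 15.0
```

```bash
python3 l.py
```

```text
[-0.00610781 -0.05526214  0.24625683] r 0.20519786450527816 th 0.9560552659934054 0.009544633342171746 [-4.35386076 -0.40751853  0.07518172] [-0.04881034  1.00805296 -0.14629105]
radial out 1.8952660273620738 tang up -3.9204237674337525
```

Request:
{"method": "jog_arm", "body": {
  "motion": [
    [0,0.0104,0.002,-0.029,0,0,-1],
    [0,0.0102,0.0027,-0.029,0,0,-1],
    [0,0.01,0.0034,-0.029,0,0,-1],
    [0,0.0097,0.0041,-0.029,0,0,-1]
  ]
}}

```text
time_s: 8.1
ee_pos: [0.7014, -0.0676, 0.2425]
eef_rot: [2.444, 0.0, 1.463]
force: [-36.1, 1.9, -0.7]
grip_width: 0.0116
grip_force: 14.9
```

```bash
python3 l.py
```

```text
[ 0.03162482 -0.05518841  0.25687983] r 0.20273585637923905 th 1.1481601339289877 0.01161707127451585 [-36.09794901   1.85278731  -0.65611507] [ 0.39284617  5.77070082 -0.19177176]
radial out 7.976236343302841 tang up -35.21181709773656
```

Request:
{"method": "jog_arm", "body": {
  "motion": [
    [0,-0.004,0,0,0,0,-0.4],
    [0,-0.001,0,0,0,0,-0.4],
    [0,0,0,0,0,0,-0.4],
    [0,0,-0.015,0,0,0,-0.4],
    [0,0,-0.03,0,0,0,-0.4]
  ]
}}

```text
time_s: 8.6
ee_pos: [0.6686, -0.0639, 0.2725]
eef_rot: [2.447, -0.0, 1.463]
force: [0.1, 0.5, 1.3]
grip_width: 0.0279
grip_force: 0.0
```

Request:
{"method": "jog_arm", "body": {
  "motion": [
    [0,0,-0.035,0,0,0,-0.4],
    [0,0,-0.04,0,0,0,-0.4],
    [0,0,-0.04,0,0,0,-0.4],
    [0,0,-0.04,0,0,0,-0.4],
    [0,0,0,0,0,0,0.5]
  ]
}}

```text
time_s: 9.1
ee_pos: [0.569, -0.0531, 0.399]
eef_rot: [2.435, 0.001, 1.463]
force: [0.5, -0.4, 0.0]
grip_width: 0.033
grip_force: 0.0
```

Run:
```python
from h import *
o=ctrl.get_obs();print(case(o["ee_pos"]),o["qpos"])
t=ctrl.camera("top");s=ctrl.camera("scene")
cv2.imwrite("pics/t1.png",t[:,:,::-1]);cv2.imwrite("pics/s1.png",s[:,:,::-1])
a=cv2.resize(t[90:260,230:420],None,fx=2.1,fy=2.1,interpolation=3);b=cv2.resize(s[110:310,190:390],None,fx=1.95,fy=1.95,interpolation=3)
H=max(a.shape[0],b.shape[0]);c=np.zeros((H,a.shape[1]+b.shape[1],3),np.uint8);c[:a.shape[0],:a.shape[1]]=a;c[:b.shape[0],a.shape[1]:]=b
print(c.shape,a.shape);cv2.imwrite("pics/m1.png",c[:,:,::-1])
```

```text
[-0.0895475  -0.0551488   0.39895533] [-0.17870717 -0.12698757  1.68945757  0.0592934   0.87470773 -0.09228954]
(390, 789, 3) (357, 399, 3)
```

View pics/m1.png

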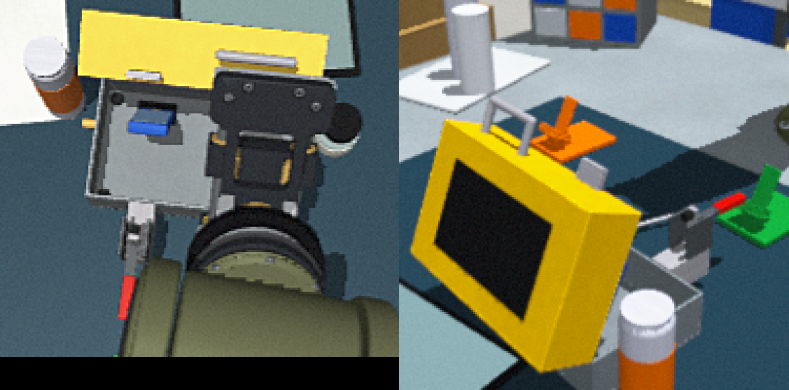

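The picture shows the lid fully up and the clamp handle level. The blue handset is in the left slot, at case y about +55, with its bright top end around top-view px (301,151). The white handset is hidden under the gripper.

Run:
```python
from h import *
t=cv2.imread("pics/t1.png");h=cv2.cvtColor(t,cv2.COLOR_BGR2HSV)
b=(h[...,0]>100)&(h[...,0]<125)&(h[...,1]>170);b[:130]=0;b[175:]=0;b[:,:280]=0;b[:,325:]=0
print(h[140:160:2,300].tolist())
br=b&(h[...,2]>150);c=big(br)
r=cv2.minAreaRect(c);print(r)
ce=np.array(r[0]);a=np.array([-.469,0,.883])
for zc in (.060,.066,.074):
    zt=zc+.055*.883; p=case(onz("top",ce,zt)[0]);print(zc,"topend",p.round(4),"centre",(p-.055*a).round(4))
c2=big(b);print(cv2.boundingRect(c2),cv2.minAreaRect(c2))
```

```text
[[177, 96, 24], [108, 126, 132], [104, 93, 131], [105, 92, 133], [108, 145, 139], [110, 189, 223], [110, 198, 211], [117, 60, 81], [100, 21, 108], [100, 14, 169]]
((300.0304870605469, 150.72561645507812), (17.889907836914062, 4.969419002532959), 6.340191841125488)
0.06 topend [-0.0035  0.0532  0.1086] centre [0.0223 0.0532 0.06  ]
0.066 topend [-0.0053  0.0526  0.1146] centre [0.0205 0.0526 0.066 ]
0.074 topend [-0.0079  0.0519  0.1226] centre [0.0179 0.0519 0.074 ]
(291, 143, 22, 12) ((302.35296630859375, 150.41177368164062), (9.701424598693848, 22.313274383544922), 75.96376037597656)
```

```bash
cat >> h.py <<'E'
AX=np.array([-.469,0,.883]);BC=np.array([.0205,.0535,.066])
def grip(c,al,back=0,yaw=CY,o=C0): # TCP world for grip at c+al*AX, backed off
    return W(np.array(c)+AX*(al+back-pz),yaw,o)
E
python3 - <<'E'
from h import *
T=tool(CY,.488)
s=plan(grip([-.04,.0535,.12],.025,.16),T,13,.5);s=plan(grip(BC,.025,.11),T,4,.5,s);s=plan(grip(BC,.025),T,5,.5,s);print(case(s[0]))
E
```

```text
[0.0084, -0.008, 0.006, 0.013, -0.013, 0.12, 0.5], [0.0074, -0.0089, 0.006, 0.013, -0.013, 0.12, 0.5], [0.0064, -0.0096, 0.006, 0.013, -0.013, 0.12, 0.5], [0.0053, -0.0103, 0.0061, 0.013, -0.013, 0.12, 0.5], [0.0041, -0.0107, 0.0062, 0.013, -0.013, 0.12, 0.5],
[0.0028, -0.0111, 0.0063, 0.013, -0.013, 0.12, 0.5], [0.0016, -0.0113, 0.0064, 0.013, -0.013, 0.12, 0.5], [0.0003, -0.0113, 0.0065, 0.013, -0.013, 0.12, 0.5], [-0.001, -0.0112, 0.0067, 0.013, -0.013, 0.12, 0.5], [-0.0022, -0.0109, 0.0068, 0.013, -0.013, 0.12, 0.5],
[-0.0034, -0.0105, 0.007, 0.013, -0.013, 0.12, 0.5], [-0.0045, -0.0099, 0.0072, 0.013, -0.013, 0.12, 0.5], [-0.0056, -0.0092, 0.0074, 0.013, -0.013, 0.12, 0.5], 
[0.007, -0.0, 0.0315, 0.0, 0.0, 0.0, 0.5], [0.007, -0.0, 0.0315, 0.0, 0.0, 0.0, 0.5], [0.007, -0.0, 0.0315, 0.0, 0.0, 0.0, 0.5], [0.007, -0.0, 0.0315, 0.0, 0.0, 0.0, 0.5], 
[0.0, -0.0, 0.022, 0.0, 0.0, 0.0, 0.5], [0.0, -0.0, 0.022, 0.0, 0.0, 0.0, 0.5], [0.0, -0.0, 0.022, 0.0, 0.0, 0.0, 0.5], [0.0, -0.0, 0.022, 0.0, 0.0, 0.0, 0.5], [0.0, -0.0, 0.022, 0.0, 0.0, 0.0, 0.5],

[0.0175922 0.0535    0.0714746]
```

Request:
{"method": "jog_arm", "body": {
  "motion": [
    [0.0085,-0.008,0.006,0.013,-0.013,0.12,0.5],
    [0.0075,-0.009,0.006,0.013,-0.013,0.12,0.5],
    [0.0065,-0.0095,0.006,0.013,-0.013,0.12,0.5],
    [0.005,-0.0105,0.006,0.013,-0.013,0.12,0.5],
    [0.004,-0.0105,0.006,0.013,-0.013,0.12,0.5]
  ]
}}

```text
time_s: 9.7
ee_pos: [0.563, -0.01, 0.3417]
eef_rot: [2.599, -0.305, 0.928]
force: [0.1, -0.3, -0.1]
grip_width: 0.0707
grip_force: 0.0
```

Request:
{"method": "jog_arm", "body": {
  "motion": [
    [0.003,-0.011,0.0065,0.013,-0.013,0.12,0.5],
    [0.0015,-0.0115,0.0065,0.013,-0.013,0.12,0.5],
    [0.0005,-0.0115,0.0065,0.013,-0.013,0.12,0.5],
    [-0.001,-0.011,0.0065,0.013,-0.013,0.12,0.5],
    [-0.002,-0.011,0.007,0.013,-0.013,0.12,0.5]
  ]
}}

```text
time_s: 10.2
ee_pos: [0.5563, 0.0332, 0.2928]
eef_rot: [2.913, -0.476, 0.3]
force: [-0.5, 0.2, -0.6]
grip_width: 0.0705
grip_force: 0.0
```

Request:
{"method": "jog_arm", "body": {
  "motion": [
    [-0.0035,-0.0105,0.007,0.013,-0.013,0.12,0.5],
    [-0.0045,-0.01,0.007,0.013,-0.013,0.12,0.5],
    [-0.0055,-0.009,0.0075,0.013,-0.013,0.12,0.5]
  ]
}}

```text
time_s: 10.5
ee_pos: [0.552, 0.0587, 0.2635]
eef_rot: [3.142, -0.479, -0.108]
force: [-0.6, 0.6, -0.8]
grip_width: 0.0704
grip_force: 0.0
```

Run:
```python
from h import *
o=ctrl.get_obs();print(case(o["ee_pos"]),o["qpos"].round(2),o["eef_rot"])
T=tool(CY,.488);print(T.as_euler("xyz"))
s=plan(grip(BC,.025,.09),T,5,.5);s=plan(grip(BC,.025),T,5,.5,s)
t=ctrl.camera("top");cv2.imwrite("pics/t2.png",t[:,:,::-1])
h=cv2.cvtColor(t,cv2.COLOR_RGB2HSV);print("white?",[ (int(h[r,342,1]),int(h[r,342,2])) for r in range(140,166,2)])
```

```text
[-0.11864404  0.05415401  0.26354178] [ 0.08  0.01  1.79 -0.11  0.87  1.81] [ 3.14155532 -0.47852663 -0.10839488]
[ 3.14159265 -0.488      -0.109     ]
[0.0063, 0.0001, 0.0286, -0.0, 0.002, 0.0, 0.5], [0.0063, 0.0001, 0.0287, -0.0, 0.002, 0.0, 0.5], [0.0062, 0.0001, 0.0287, -0.0, 0.002, 0.0, 0.5], [0.0062, 0.0001, 0.0287, -0.0, 0.002, 0.0, 0.5], [0.0061, 0.0001, 0.0287, -0.0, 0.002, 0.0, 0.5],

[0.0, -0.0, 0.018, 0.0, 0.0, 0.0, 0.5], [0.0, -0.0, 0.018, 0.0, 0.0, 0.0, 0.5], [0.0, -0.0, 0.018, 0.0, 0.0, 0.0, 0.5], [0.0, -0.0, 0.018, 0.0, 0.0, 0.0, 0.5], [0.0, -0.0, 0.018, 0.0, 0.0, 0.0, 0.5],

white? [(27, 96), (13, 76), (255, 7), (6, 161), (25, 144), (25, 142), (29, 156), (2, 254), (2, 250), (6, 182), (15, 83), (23, 78), (12, 167)]
```

Request:
{"method": "jog_arm", "body": {
  "motion": [
    [0.0063,0,0.0286,0,0.002,0,0.5],
    [0.0063,0,0.0286,0,0.002,0,0.5],
    [0.0062,0,0.0287,0,0.002,0,0.5],
    [0.0062,0,0.0287,0,0.002,0,0.5],
    [0.0061,0,0.0287,0,0.002,0,0.5]
  ]
}}

```text
time_s: 11.05
ee_pos: [0.6463, 0.0479, 0.1511]
eef_rot: [3.137, -0.49, -0.1]
force: [0.3, 0.1, 0.5]
grip_width: 0.0707
grip_force: 0.0
```

Request:
{"method": "jog_arm", "body": {
  "motion": [
    [0,0,0.018,0,0,0,0.5],
    [0,0,0.018,0,0,0,0.5],
    [0,0,0.018,0,0,0,0.5],
    [0,0,0.018,0,0,0,0.5],
    [0,0,0.018,0,0,0,0.5]
  ]
}}

```text
time_s: 11.55
ee_pos: [0.688, 0.0433, 0.0719]
eef_rot: [3.137, -0.49, -0.1]
force: [-0.0, 0.4, -0.3]
grip_width: 0.0705
grip_force: 0.0
```

Run:
```python
from h import *
o=ctrl.get_obs();print(case(o["ee_pos"]),o["force"],o["eef_rot"])
t=ctrl.camera("top");s=ctrl.camera("scene");cv2.imwrite("pics/t3.png",t[:,:,::-1])
a=cv2.resize(t[110:210,250:380],None,fx=4,fy=4,interpolation=3);b=cv2.resize(s[170:270,270:340],None,fx=4,fy=4,interpolation=3)
cv2.imwrite("pics/m2.png",np.hstack([a,b])[:,:,::-1])
```

```text
[0.01827324 0.05361189 0.07193635] [-0.00087279  0.41093845 -0.26446912] [ 3.13713445 -0.48984066 -0.10002161]
```

View pics/m2.png

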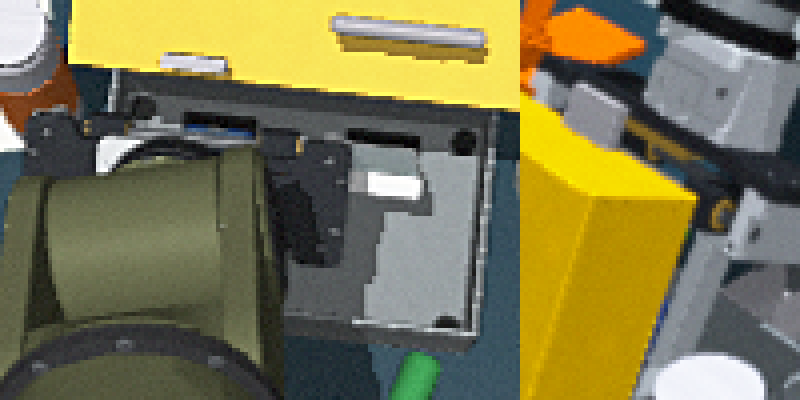

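Request:
{"method": "jog_arm", "body": {
  "motion": [
    [0,0,0,0,0,0.008,0.5],
    [0,0,0,0,0,0,-1],
    [0,0,0,0,0,0,-1],
    [0,0,0,0,0,0,-1],
    [0,0,0,0,0,0,-1]
  ],
  "squeeze": 20
}}

```text
time_s: 12.15
ee_pos: [0.688, 0.0436, 0.0749]
eef_rot: [-3.14, -0.492, -0.112]
force: [-2.5, 0.5, 2.6]
grip_width: 0.046
grip_force: 20.0
```

Request:
{"method": "jog_arm", "body": {
  "motion": [
    [0,0,0,0,0,0,-1],
    [0,0,0,0,0,0,-1]
  ]
}}

```text
time_s: 12.35
ee_pos: [0.6881, 0.0436, 0.0749]
eef_rot: [-3.14, -0.492, -0.112]
force: [-3.8, 1.0, 6.4]
grip_width: 0.0459
grip_force: 20.0
```

Run:
```python
from h import *
o=ctrl.get_obs();print(case(o["ee_pos"]),o["force"],o["eef_rot"],o["grip_width"],o["grip_force"])
for z in(.06,.066,.074):print(case(onz("top",[348,156.5],z+.0486)[0]))
```

```text
[0.01832879 0.05391885 0.07489828] [-3.79791581  0.97770459  6.37609822] [-3.13978752 -0.49239471 -0.11229946] 0.045879765239156635 19.99490886926651
[-0.00508577 -0.06371857  0.1086    ]
[-0.00696191 -0.06347113  0.1146    ]
[-0.00946344 -0.0631412   0.1226    ]
```

Request:
{"method": "jog_arm", "body": {
  "motion": [
    [0,0,-0.01,0,0,0,-1],
    [0,0,-0.015,0,0,0,-1],
    [0,0,-0.02,0,0,0,-1],
    [0,0,-0.025,0,0,0,-1],
    [0,0,-0.025,0,0,0,-1]
  ]
}}

```text
time_s: 12.85
ee_pos: [0.6424, 0.0483, 0.1584]
eef_rot: [-3.14, -0.49, -0.112]
force: [0.2, -0.6, -1.2]
grip_width: 0.0459
grip_force: 20.0
```

Request:
{"method": "jog_arm", "body": {
  "motion": [
    [0,0,-0.025,0,0,0,-1],
    [0,0,-0.025,0,0,0,-1],
    [0,0,-0.025,0,0,0,-1],
    [0,0,-0.025,0,0,0,-1],
    [0,0,0,0,0,0,-1]
  ]
}}

```text
time_s: 13.35
ee_pos: [0.5963, 0.0537, 0.2493]
eef_rot: [-3.139, -0.496, -0.112]
force: [0.1, -0.0, -1.4]
grip_width: 0.0459
grip_force: 20.0
```

Run:
```python
from h import *
o=ctrl.get_obs();print(o["ee_pos"],case(o["ee_pos"]),o["force"],o["eef_rot"],o["qpos"].round(2))
e=o["ee_pos"];T=tool(-.03,.488)
# toward the stand via high path in front of case
s=plan([.50,-.13,.30],tool(-.03,.488),7,-1); s=plan([.47,-.27,.27],tool(SY,.488),5,-1,s)
```

```text
[0.59633478 0.05372776 0.2493187 ] [-0.07397866  0.05400051  0.2493187 ] [ 0.12798657 -0.02917632 -1.37841254] [-3.13904115 -0.49585447 -0.11245992] [ 0.07  0.12  1.71 -0.11  0.82  1.8 ]
[-0.006, 0.0276, -0.0115, 0.005, -0.001, -0.01, -1], [-0.0063, 0.0275, -0.0117, 0.005, -0.001, -0.01, -1], [-0.0066, 0.0273, -0.0118, 0.005, -0.001, -0.01, -1], [-0.0069, 0.0272, -0.0119, 0.005, -0.001, -0.01, -1], [-0.0072, 0.0271, -0.0121, 0.005, -0.001, -0.01, -1],
[-0.0075, 0.0269, -0.0122, 0.005, -0.001, -0.01, -1], [-0.0078, 0.0268, -0.0123, 0.005, -0.001, -0.01, -1], 
[-0.0074, 0.0282, 0.0029, 0.009, 0.0, -0.017, -1], [-0.0078, 0.0281, 0.0026, 0.009, 0.0, -0.017, -1], [-0.0083, 0.0279, 0.0024, 0.009, 0.0, -0.017, -1], [-0.0088, 0.0278, 0.0021, 0.009, 0.0, -0.017, -1], [-0.0093, 0.0277, 0.0019, 0.009, 0.0, -0.017, -1],
```

Request:
{"method": "jog_arm", "body": {
  "motion": [
    [-0.006,0.0275,-0.0115,0.005,-0.001,-0.01,-1],
    [-0.0065,0.0275,-0.0115,0.005,-0.001,-0.01,-1],
    [-0.0065,0.0275,-0.012,0.005,-0.001,-0.01,-1],
    [-0.007,0.027,-0.012,0.005,-0.001,-0.01,-1],
    [-0.007,0.027,-0.012,0.005,-0.001,-0.01,-1]
  ]
}}

```text
time_s: 13.85
ee_pos: [0.5268, -0.0784, 0.2815]
eef_rot: [-3.141, -0.485, -0.055]
force: [0.7, 0.5, -0.9]
grip_width: 0.0458
grip_force: 20.0
```

Request:
{"method": "jog_arm", "body": {
  "motion": [
    [-0.0075,0.027,-0.012,0.005,-0.001,-0.01,-1],
    [-0.008,0.027,-0.012,0.005,-0.001,-0.01,-1],
    [-0.0075,0.028,0.003,0.009,0,-0.017,-1],
    [-0.008,0.028,0.0025,0.009,0,-0.017,-1],
    [-0.0085,0.028,0.0025,0.009,0,-0.017,-1]
  ]
}}

```text
time_s: 14.35
ee_pos: [0.4808, -0.2152, 0.277]
eef_rot: [-3.141, -0.484, 0.024]
force: [0.9, 0.2, -2.1]
grip_width: 0.046
grip_force: 20.0
```

Request:
{"method": "jog_arm", "body": {
  "motion": [
    [-0.009,0.028,0.002,0.009,0,-0.017,-1],
    [-0.009,0.028,0.002,0.009,0,-0.017,-1],
    [0,0,0,0,0,0,-1],
    [0,0,0,0,0,0,-1]
  ]
}}

```text
time_s: 14.75
ee_pos: [0.4688, -0.2707, 0.2651]
eef_rot: [-3.14, -0.483, 0.06]
force: [-0.5, 0.6, -1.6]
grip_width: 0.0458
grip_force: 20.0
```

Run:
```python
from h import *
o=ctrl.get_obs();print(o["ee_pos"],o["eef_rot"],o["force"],o["qpos"].round(2))
t=ctrl.camera("top");s=ctrl.camera("scene");cv2.imwrite("pics/t4.png",t[:,:,::-1]);cv2.imwrite("pics/s4.png",s[:,:,::-1])
Rt=R.from_euler("xyz",o["eef_rot"])
c=o["ee_pos"]+Rt.apply([0,0,.025-pz]);print("exp c",c,proj("scene",c),proj("top",c))
b=s[110:210,200:310];b=cv2.resize(b,None,fx=4.5,fy=4.5,interpolation=3);a=cv2.resize(t[150:250,400:475],None,fx=4.5,fy=4.5,interpolation=3)
cv2.imwrite("pics/m3.png",np.hstack([a,b])[:,:,::-1])
```

```text
[ 0.46884986 -0.27071154  0.26506168] [-3.14001116 -0.4829306   0.0602403 ] [-0.48267208  0.60444133 -1.55486423] [-0.76  0.03  1.76  0.41  1.04  0.59]
exp c [ 0.47172318 -0.27052842  0.25957074] [[260.86222305 118.14622092]] [[459.73065313 224.23867699]]
```

View pics/m3.png

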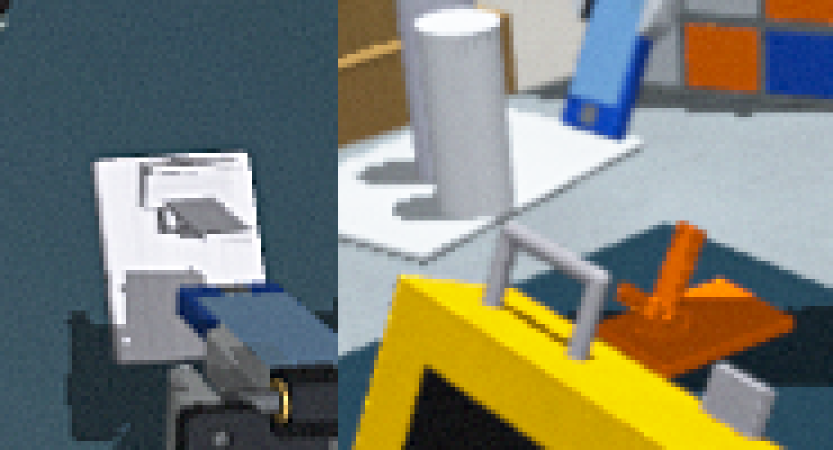

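The picture shows the handset upright in the grip with its bottom front edge at top-view px (440,213.8) to (461,213.1) and scene px (250,137) to (264,140.7). The open lid hides the stand from the scene camera.

Run:
```python
from h import *
o=ctrl.get_obs();Rt=R.from_euler("xyz",o["eef_rot"])
for nm,a,b in(("mid",[450.5,213.5],[256.9,138.9]),("-y",[461.1,213.1],[250,137.1]),("+y",[440,213.8],[263.8,140.7])):
    F=tri([("top",a),("scene",b)]);print(nm,F.round(4),"tool",Rt.inv().apply(F-o["ee_pos"]).round(4),(proj("top",F)-a).round(1),(proj("scene",F)-b).round(1))
st=lambda P:R.from_euler("z",-SY).apply(P-S0).round(4)
F=tri([("top",[452.8,185.5]),("scene",[219.3,195.1])]);print("lip -y",st(F),(proj("top",F)-[452.8,185.5]),(proj("scene",F)-[219.3,195.1]))
# stand base front edge check in scene0
h=cv2.cvtColor(cv2.imread("pics/scene0.png"),cv2.COLOR_BGR2HSV)
# base corners projected
C=[W([x,y,.012],SY,S0) for x in(.06,-.06) for y in(.045,-.045)];print("scene base corners",proj("scene",C).round(1).tolist())
# predicted lip/plate geometry for seat x offsets
for sx in(.010,.014,.018):
    c=np.array([sx,0,.082]);n=np.array([.883,0,.469])
    L=[c-.045*AX+.0135*n+[0,y,0] for y in(.025,-.025)];Pt=[c+.010*AX-.007*n+[0,y,0] for y in(.014,-.014)]
    print(sx,"lip top",proj("top",[W(p,SY,S0) for p in L]).round(1).tolist(),"plate scene",proj("scene",[W(p,SY,S0) for p in Pt]).round(1).tolist(),"lip scene",proj("scene",[W(p,SY,S0) for p in L]).round(1).tolist())
# coloured twins
t=cv2.imread("pics/top0.png");H=cv2.cvtColor(t,cv2.COLOR_BGR2HSV)
for nm,lo,hi,bx in(("green",50,75,(250,260,270,320)),("orange",5,18,(245,310,425,475))):
    m=(H[...,0]>=lo)&(H[...,0]<=hi)&(H[...,1]>120);k=np.zeros_like(m);k[bx[0]:bx[1],bx[2]:bx[3]]=1
    k=np.zeros_like(m);k[250:315,(270 if nm=="green" else 425):(325 if nm=="green" else 475)]=1
    c=big(m&k);print(nm,cv2.minAreaRect(onz("top",c[:,0],.012)[:,:2].astype(np.float32)*1000))
a=cv2.resize(t[250:320,270:326],None,fx=6,fy=6,interpolation=3);s=cv2.imread("pics/scene0.png");b=cv2.resize(s[190:240,350:410],None,fx=6,fy=6,interpolation=3)
q=np.zeros((420,a.shape[1]+b.shape[1],3),np.uint8);q[:,:a.shape[1]]=a;q[:b.shape[0],a.shape[1]:]=b;cv2.imwrite("pics/g.png",q)
```

```text
mid [ 0.4968 -0.2691  0.2085] tool [-0.0024  0.0011  0.0638] [[-1.6  1.4]] [[-1.5 -0.5]]
-y [ 0.4992 -0.2925  0.2079] tool [-0.0019  0.0246  0.0646] [[-0.8  0.7]] [[-0.8 -0.3]]
+y [ 0.4948 -0.246   0.2091] tool [-0.0027 -0.0221  0.0629] [[-2.3  1.9]] [[-2.1 -0.7]]
lip -y [ 0.0455 -0.0252  0.0458] [[-0.76985838  0.71884527]] [[-0.86180597 -0.27801192]]
scene base corners [[232.3, 214.8], [211.6, 204.7], [262.2, 198.1], [241.7, 189.5]]
0.01 lip top [[432.6, 188.2], [452.5, 186.9]] plate scene [[238.3, 180.0], [231.7, 177.3]] lip scene [[230.7, 198.9], [219.0, 193.7]]
0.014 lip top [[432.4, 186.6], [452.3, 185.4]] plate scene [[237.2, 180.5], [230.6, 177.8]] lip scene [[229.6, 199.5], [217.9, 194.2]]
0.018 lip top [[432.2, 185.1], [452.1, 183.8]] plate scene [[236.2, 181.0], [229.6, 178.3]] lip scene [[228.5, 200.1], [216.9, 194.7]]
green ((345.42449951171875, 52.032527923583984), (90.85911560058594, 119.7177505493164), 82.49818420410156)
orange ((366.27093505859375, -324.01995849609375), (91.96977233886719, 120.48098754882812), 83.12687683105469)
```

View pics/g.png

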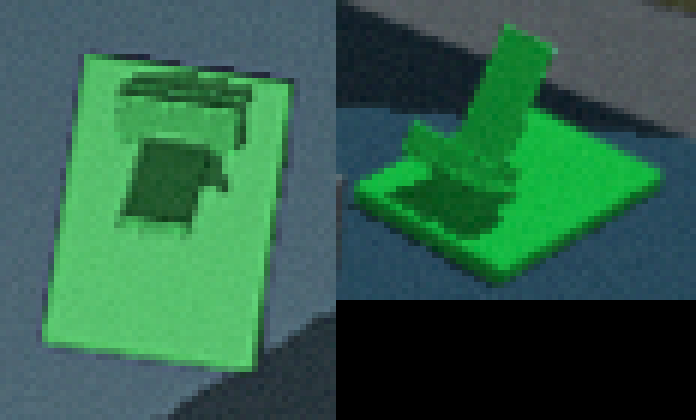

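The green twin shows its plate top edge at top-view px (290.3,286.3) to (302,288) and scene px (378.2,194.2) to (386.7,197.8). I use it only to get the rack's offset within a stand.

Run:
```python
from h import *
g0=np.array([.3454,.052,0]);gy=np.deg2rad(-7.5)
gf=lambda P:R.from_euler("z",-gy).apply(P-g0).round(4)
F=tri([("top",[296.2,287.2]),("scene",[382.4,196])]);print("plate top mid",gf(F),proj("top",F)-[296.2,287.2],proj("scene",F)-[382.4,196])
print("top only @.0875",gf(onz("top",[[290.3,286.3],[302,288]],.0875)),"scene only",gf(onz("scene",[[378.2,194.2],[386.7,197.8]],.0875)))
# green base in scene view: bias estimate
h=cv2.cvtColor(cv2.imread("pics/scene0.png"),cv2.COLOR_BGR2HSV);m=(h[...,0]>=50)&(h[...,0]<=75)&(h[...,1]>120);m[:,:350]=0
q=cv2.approxPolyDP(big(m),2.5,True)[:,0];print("green poly",q.tolist())
print("pred base",[proj("scene",W([x,y,.012],gy,g0))[0].round(1).tolist() for x,y in((.06,.045),(.06,-.045),(-.06,.045),(-.06,-.045))])
# held handset
o=ctrl.get_obs();Rt=R.from_euler("xyz",o["eef_rot"])
for x in(.007,.002,-.002):
    P=[o["ee_pos"]+Rt.apply([x,y,.0612]) for y in(-.023,.023)];print(x,"top",proj("top",P).round(1).tolist(),"scene",proj("scene",P).round(1).tolist())
    P=[o["ee_pos"]+Rt.apply([x-.014,y,.0612]) for y in(-.023,.023)];print("   back",proj("top",P).round(1).tolist(),"scene",proj("scene",P).round(1).tolist())
```

```text
plate top mid [-0.0033  0.0006  0.0834] [[-0.82141084  0.50905125]] [[-0.82248532 -0.01240958]]
top only @.0875 [[-0.0015  0.0125  0.0875]
 [-0.0017 -0.0149  0.0875]] scene only [[ 0.002  -0.0073  0.0875]
 [-0.0001  0.0204  0.0875]]
green poly [[379, 194], [371, 211], [363, 210], [361, 216], [353, 221], [375, 236], [403, 221], [382, 207], [385, 197]]
pred base [[376.5, 233.6], [351.7, 219.5], [404.0, 217.4], [379.5, 205.1]]
0.007 top [[437.7, 211.6], [460.4, 210.3]] scene [[259.7, 138.8], [247.8, 135.1]]
   back [[437.5, 218.1], [460.0, 216.8]] scene [[263.1, 139.8], [251.2, 136.1]]
0.002 top [[437.7, 213.9], [460.3, 212.6]] scene [[261.0, 139.1], [249.0, 135.5]]
   back [[437.4, 220.3], [459.9, 219.0]] scene [[264.3, 140.1], [252.4, 136.5]]
-0.002 top [[437.6, 215.8], [460.1, 214.5]] scene [[261.9, 139.4], [250.0, 135.8]]
   back [[437.3, 222.1], [459.7, 220.9]] scene [[265.3, 140.4], [253.4, 136.8]]
```

```bash
cat >> h.py <<'E'
S0=np.array([.546,-.3145,0]);SEAT=np.array([.012,0,.082]);N=np.array([.883,0,.469]);TS=tool(SY,.488)
def seat(dn,da,dy=0): # TCP world so that handset centre is dn off the plate, da above the ledge
    return W(SEAT+N*dn+AX*da+[0,dy,0],SY,S0)-TS.apply([-.004,0,.0062])
def stf(): # now, in seat terms (dn,dy,da)
    o=ctrl.get_obs();Rt=R.from_euler("xyz",o["eef_rot"]);c=o["ee_pos"]+Rt.apply([-.004,0,.0062])
    d=R.from_euler("z",-SY).apply(c-S0)-SEAT;return np.array([d@N,d[1],d@AX]).round(4),o["force"].round(1),o["eef_rot"].round(3),round(float(o["grip_width"]),4)
E
python3 - <<'E'
from h import *
print(stf());s=plan(seat(.009,.10),TS,5,-1);s=plan(seat(.009,.045),TS,3,-1,s)
t=cv2.imread("pics/t4.png");h=cv2.cvtColor(t,cv2.COLOR_BGR2HSV)
b=(h[...,0]>98)&(h[...,0]<125)&(h[...,1]>110)&(h[...,2]>90);k=np.zeros_like(b);k[200:232,435:480]=1
for r in range(211,224): 
    x=np.flatnonzero((b&k)[r]);print(r,(x.min(),x.max()) if len(x) else None,end=" ")
E
```

```text
(array([0.0067, 0.0497, 0.1965]), array([-0.4, -0.4, -1.7]), array([-3.141, -0.484,  0.063]), 0.0458)
[0.0006, 0.0099, 0.0193, 0.0, 0.001, -0.001, -1], [0.0005, 0.0099, 0.0193, 0.0, 0.001, -0.001, -1], [0.0005, 0.0099, 0.0193, 0.0, 0.001, -0.001, -1], [0.0005, 0.0099, 0.0193, 0.0, 0.001, -0.001, -1], [0.0005, 0.0099, 0.0193, 0.0, 0.001, -0.001, -1],

[0.0, -0.0, 0.0183, 0.0, 0.0, 0.0, -1], [0.0, -0.0, 0.0183, 0.0, 0.0, 0.0, -1], [0.0, -0.0, 0.0183, 0.0, 0.0, 0.0, -1], 
211 (np.int64(472), np.int64(474)) 212 (np.int64(460), np.int64(476)) 213 (np.int64(456), np.int64(461)) 214 (np.int64(440), np.int64(463)) 215 (np.int64(440), np.int64(473)) 216 (np.int64(441), np.int64(473)) 217 (np.int64(442), np.int64(479)) 218 (np.int64(443), np.int64(468)) 219 (np.int64(444), np.int64(446)) 220 (np.int64(444), np.int64(448)) 221 (np.int64(448), np.int64(471)) 222 None 223 (np.int64(473), np.int64(473))
```

Request:
{"method": "jog_arm", "body": {
  "motion": [
    [0.0005,0.01,0.019,0,0.001,-0.001,-1],
    [0.0005,0.01,0.019,0,0.001,-0.001,-1],
    [0.0005,0.01,0.0195,0,0.001,-0.001,-1],
    [0.0005,0.01,0.0195,0,0.001,-0.001,-1],
    [0.0005,0.01,0.0195,0,0.001,-0.001,-1]
  ]
}}

```text
time_s: 15.35
ee_pos: [0.5205, -0.3166, 0.1819]
eef_rot: [3.138, -0.49, 0.07]
force: [0.5, -1.1, -1.8]
grip_width: 0.0459
grip_force: 20.0
```

Request:
{"method": "jog_arm", "body": {
  "motion": [
    [0,0,0.018,0,0,0,-1],
    [0,0,0.018,0,0,0,-1],
    [0,0,0.018,0,0,0,-1],
    [0,0,0,0,0,0,-1]
  ]
}}

```text
time_s: 15.75
ee_pos: [0.5452, -0.3139, 0.1327]
eef_rot: [3.141, -0.487, 0.069]
force: [0.3, -0.4, -2.3]
grip_width: 0.0459
grip_force: 20.0
```

Run:
```python
from h import *
print(stf());t=ctrl.camera("top");cv2.imwrite("pics/t5.png",t[:,:,::-1]);s=ctrl.camera("scene");cv2.imwrite("pics/s5.png",s[:,:,::-1])
o=ctrl.get_obs();Rt=R.from_euler("xyz",o["eef_rot"]);print(o["qpos"].round(2))
P=[o["ee_pos"]+Rt.apply([.003,y,.0612]) for y in(-.023,.023)];print("pred bottom front corners",proj("top",P),proj("scene",P))
print("lip pred",proj("top",[W(SEAT-.045*AX+.0135*N+[0,y,0],SY,S0) for y in(.025,-.025)]))
cv2.imwrite("pics/m5.png",np.hstack([cv2.resize(t[165:245,405:475],None,fx=6,fy=6,interpolation=3),cv2.resize(s[140:220,205:255],None,fx=6,fy=6,interpolation=3)])[:,:,::-1])
```

```text
(array([0.0085, 0.0006, 0.0445]), array([ 0.3, -0.4, -2.3]), array([ 3.141, -0.487,  0.069]), 0.0459)
[-0.73  0.36  1.69  0.49  0.79  0.48]
pred bottom front corners [[437.82271443 190.16435889]
 [456.83680186 188.9338607 ]] [[232.4774965  186.60312297]
 [221.59884693 181.96474873]]
lip pred [[431.92257512 187.38524108]
 [451.75933611 186.152211  ]]
```

View pics/m5.png

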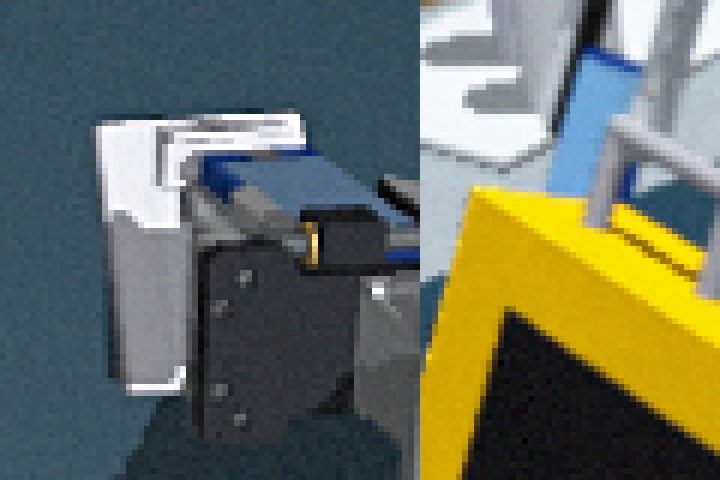

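The picture shows the handset hovering over the rack, bottom front edge at top-view px (439.7,190.8) to (456.3,189.5). It is within about 1.5 mm of centre, so I shift slightly in y, lower it, and feel for the back plate.

Request:
{"method": "jog_arm", "body": {
  "motion": [
    [0,0.0016,0.005,0,0,0,-1],
    [0,0,0.007,0,0,0,-1],
    [0,0,0.007,0,0,0,-1],
    [0,0,0.006,0,0,0,-1],
    [0,0,0,0,0,0,-1]
  ]
}}

```text
time_s: 16.35
ee_pos: [0.5568, -0.3162, 0.1116]
eef_rot: [3.14, -0.489, 0.068]
force: [0.3, -0.1, -2.4]
grip_width: 0.0458
grip_force: 20.0
```

Request:
{"method": "jog_arm", "body": {
  "motion": [
    [-0.001,0,0,0,0,0,-1],
    [-0.001,0,0,0,0,0,-1],
    [-0.001,0,0,0,0,0,-1],
    [-0.001,0,0,0,0,0,-1],
    [0,0,0,0,0,0,-1]
  ]
}}

```text
time_s: 16.85
ee_pos: [0.5532, -0.3168, 0.1108]
eef_rot: [3.139, -0.49, 0.068]
force: [0.0, 0.7, -1.7]
grip_width: 0.0462
grip_force: 20.0
```

Request:
{"method": "jog_arm", "body": {
  "motion": [
    [-0.001,0,0,0,0,0,-1],
    [-0.001,0,0,0,0,0,-1],
    [0,0,0,0,0,0,-1]
  ]
}}

```text
time_s: 17.15
ee_pos: [0.5514, -0.3169, 0.1098]
eef_rot: [3.139, -0.489, 0.068]
force: [0.4, 0.0, -1.4]
grip_width: 0.0458
grip_force: 20.0
```

```bash
python3 -c "
from h import *
print(stf())"
```

```text
(array([ 0.0031, -0.0028,  0.0215]), array([ 0.4,  0. , -1.4]), array([ 3.139, -0.489,  0.068]), 0.0458)
```

Request:
{"method": "jog_arm", "body": {
  "motion": [
    [-0.001,-0.001,0,0,0,0,-1],
    [-0.001,-0.0006,0,0,0,0,-1],
    [0,0,0,0,0,0,-1]
  ]
}}

```text
time_s: 17.45
ee_pos: [0.5496, -0.3153, 0.1088]
eef_rot: [3.139, -0.49, 0.069]
force: [-0.4, -0.5, -1.2]
grip_width: 0.0463
grip_force: 20.0
```

Request:
{"method": "jog_arm", "body": {
  "motion": [
    [-0.001,0,0,0,0,0,-1],
    [-0.001,0,0,0,0,0,-1],
    [0,0,0,0,0,0,-1]
  ]
}}

```text
time_s: 17.75
ee_pos: [0.5478, -0.3156, 0.1079]
eef_rot: [3.139, -0.49, 0.069]
force: [0.2, -0.3, -1.5]
grip_width: 0.046
grip_force: 20.0
```

```bash
python3 -c "
from h import *
print(stf())"
```

```text
(array([-0.0009, -0.0012,  0.0215]), array([ 0.2, -0.3, -1.5]), array([ 3.139, -0.49 ,  0.069]), 0.046)
```

Request:
{"method": "jog_arm", "body": {
  "motion": [
    [-0.001,0,0,0,0,0,-1],
    [-0.001,0,0,0,0,0,-1],
    [0,0,0,0,0,0,-1]
  ]
}}

```text
time_s: 18.05
ee_pos: [0.5469, -0.3157, 0.1077]
eef_rot: [3.138, -0.491, 0.069]
force: [6.2, 0.8, -0.5]
grip_width: 0.0458
grip_force: 20.0
```

Request:
{"method": "jog_arm", "body": {
  "motion": [
    [-0.001,0,0,0,0,0,-1],
    [-0.001,0,0,0,0,0,-1],
    [0,0,0,0,0,0,-1]
  ]
}}

```text
time_s: 18.35
ee_pos: [0.5453, -0.3158, 0.1071]
eef_rot: [3.138, -0.492, 0.069]
force: [5.3, 1.7, 1.5]
grip_width: 0.0458
grip_force: 20.0
```

```bash
python3 -c "
from h import *
print(stf(),ctrl.get_obs()['moment'])"
```

```text
(array([-0.0035, -0.0013,  0.0219]), array([5.3, 1.7, 1.5]), array([ 3.138, -0.492,  0.069]), 0.0458) [ 0.40653235 -1.0978584   0.15042654]
```

Request:
{"method": "jog_arm", "body": {
  "motion": [
    [0.001,0,0,0,0,0,-1],
    [0.0012,0,0,0,0,0,-1],
    [0,0,0.004,0,0,0,-1],
    [0,0,0.004,0,0,0,-1],
    [0,0,0,0,0,0,-1]
  ]
}}

```text
time_s: 18.85
ee_pos: [0.5501, -0.3153, 0.0992]
eef_rot: [3.139, -0.489, 0.068]
force: [-0.5, -0.2, -1.1]
grip_width: 0.046
grip_force: 20.0
```

```bash
python3 -c "
from h import *
print(stf(),ctrl.get_obs()['moment'])"
```

```text
(array([-0.003 , -0.001 ,  0.0128]), array([-0.5, -0.2, -1.1]), array([ 3.139, -0.489,  0.068]), 0.046) [ 0.02535157  0.40365001 -0.02839259]
```

Request:
{"method": "jog_arm", "body": {
  "motion": [
    [0,0,0.002,0,0,0,-1],
    [0,0,0.002,0,0,0,-1],
    [0,0,0.002,0,0,0,-1],
    [0,0,0,0,0,0,-1]
  ]
}}

```text
time_s: 19.25
ee_pos: [0.5529, -0.3152, 0.0944]
eef_rot: [3.139, -0.489, 0.069]
force: [-0.6, 0.1, -2.4]
grip_width: 0.0458
grip_force: 20.0
```

Request:
{"method": "jog_arm", "body": {
  "motion": [
    [0,0,0.0015,0,0,0,-1],
    [0,0,0.0015,0,0,0,-1],
    [0,0,0,0,0,0,-1]
  ]
}}

```text
time_s: 19.55
ee_pos: [0.5543, -0.3151, 0.0919]
eef_rot: [3.139, -0.489, 0.069]
force: [0.2, 0.8, -1.4]
grip_width: 0.0459
grip_force: 20.0
```

```bash
python3 -c "
from h import *
print(stf(),ctrl.get_obs()['moment'])"
```

```text
(array([-0.0026, -0.0012,  0.0043]), array([ 0.2,  0.8, -1.4]), array([ 3.139, -0.489,  0.069]), 0.0459) [0.01847528 0.32715186 0.0685308 ]
```

Request:
{"method": "jog_arm", "body": {
  "motion": [
    [0,0,0.0015,0,0,0,-1],
    [0,0,0.0015,0,0,0,-1],
    [0,0,0,0,0,0,-1]
  ]
}}

```text
time_s: 19.85
ee_pos: [0.5562, -0.3152, 0.0912]
eef_rot: [3.138, -0.491, 0.069]
force: [-8.6, 4.2, 14.6]
grip_width: 0.0458
grip_force: 20.0
```

Request:
{"method": "jog_arm", "body": {
  "motion": [
    [0,0,0.001,0,0,0,-1],
    [0,0,0.001,0,0,0,-1],
    [0,0,0,0,0,0,-1]
  ]
}}

```text
time_s: 20.15
ee_pos: [0.5575, -0.3152, 0.0904]
eef_rot: [3.137, -0.493, 0.07]
force: [-11.8, 6.8, 21.3]
grip_width: 0.0458
grip_force: 20.0
```

```bash
python3 -c "
from h import *
print(stf(),ctrl.get_obs()['moment'])"
```

```text
(array([-0.0005, -0.0015,  0.0015]), array([-11.8,   6.8,  21.3]), array([ 3.137, -0.493,  0.07 ]), 0.0458) [1.66376555 0.182823   0.91466179]
```

Request:
{"method": "jog_arm", "body": {
  "motion": [
    [0,0,-0.001,0,0,0,-1],
    [0,0,-0.0015,0,0,0,-1],
    [0,0,0,0,0,0,-1]
  ]
}}

```text
time_s: 20.45
ee_pos: [0.5558, -0.3153, 0.0904]
eef_rot: [3.138, -0.491, 0.069]
force: [2.2, 0.4, 3.5]
grip_width: 0.0458
grip_force: 20.0
```

Request:
{"method": "jog_arm", "body": {
  "motion": [
    [-0.001,0,0,0,0,0,-1],
    [-0.001,0,0,0,0,0,-1],
    [0,0,0,0,0,0,-1]
  ]
}}

```text
time_s: 20.75
ee_pos: [0.555, -0.3153, 0.0901]
eef_rot: [3.138, -0.492, 0.069]
force: [9.3, 2.2, 4.2]
grip_width: 0.0458
grip_force: 20.0
```

Run:
```python
from h import *
print(stf(),ctrl.get_obs()['moment'])
t=ctrl.camera("top");cv2.imwrite("pics/t6.png",t[:,:,::-1]);h=cv2.cvtColor(t,cv2.COLOR_RGB2HSV)
for r in range(183,206):
    print(r,[(int(h[r,c,0]),int(h[r,c,1]),int(h[r,c,2])) for c in range(428,460,3)])
```

```text
(array([-0.0029, -0.0014,  0.0024]), array([9.3, 2.2, 4.2]), array([ 3.138, -0.492,  0.069]), 0.0458) [ 0.53646042 -1.86218402  0.15940489]
183 [(99, 111, 87), (100, 122, 88), (99, 117, 85), (99, 126, 83), (100, 132, 79), (101, 153, 70), (100, 184, 43), (100, 84, 88), (106, 55, 97), (101, 124, 82), (100, 109, 82)]
184 [(97, 156, 67), (101, 179, 47), (103, 61, 88), (106, 40, 134), (111, 21, 193), (0, 0, 255), (0, 0, 255), (128, 12, 236), (0, 0, 255), (102, 78, 72), (100, 106, 94)]
185 [(141, 7, 242), (0, 0, 255), (126, 10, 245), (150, 5, 186), (128, 8, 130), (132, 9, 148), (120, 13, 171), (114, 8, 162), (122, 16, 219), (105, 44, 138), (99, 105, 90)]
186 [(120, 5, 248), (127, 15, 152), (150, 6, 172), (120, 12, 125), (126, 13, 99), (120, 15, 156), (123, 13, 171), (128, 4, 236), (120, 3, 251), (106, 48, 144), (102, 113, 88)]
187 [(116, 7, 243), (109, 16, 124), (128, 4, 244), (0, 0, 255), (0, 0, 255), (0, 0, 255), (0, 0, 255), (158, 4, 235), (114, 5, 241), (112, 24, 191), (97, 100, 89)]
188 [(126, 5, 240), (120, 12, 124), (90, 1, 243), (150, 4, 195), (116, 25, 207), (125, 10, 146), (113, 
[... 2339 characters left out ...]
, (150, 15, 34), (120, 6, 43)]
202 [(130, 18, 168), (90, 9, 83), (110, 6, 131), (98, 9, 120), (0, 3, 76), (120, 10, 77), (0, 3, 79), (20, 145, 165), (114, 45, 57), (109, 35, 59), (117, 49, 57)]
203 [(129, 13, 138), (100, 8, 96), (80, 6, 139), (95, 10, 151), (98, 24, 85), (105, 13, 81), (105, 11, 92), (20, 129, 95), (113, 49, 62), (104, 58, 57), (116, 31, 58)]
204 [(113, 16, 144), (114, 14, 88), (107, 27, 67), (100, 10, 76), (120, 27, 38), (100, 19, 41), (113, 15, 134), (19, 89, 77), (117, 45, 57), (112, 51, 55), (105, 36, 56)]
205 [(117, 16, 147), (90, 3, 74), (72, 53, 24), (90, 30, 34), (114, 29, 44), (133, 37, 48), (103, 22, 105), (22, 109, 63), (115, 54, 61), (110, 13, 59), (113, 58, 53)]
```

Run:
```python
from h import *
t=cv2.imread("pics/t6.png").astype(int);t0=cv2.imread("pics/top0.png").astype(int)
for r in range(185,192):
    print(r,[tuple(t[r,c][[2,0]].tolist()) for c in range(430,437)],"|",[tuple(t[r,c][[2,0]].tolist()) for c in range(449,457)])
for r in range(186,192,1): print("t0",r,[int(t0[r,c,2]) for c in range(430,437)],[int(t0[r,c,2]) for c in range(449,457)])
o=ctrl.get_obs();Rt=R.from_euler("xyz",o["eef_rot"])
print("pred handset, 12mm above bottom front edge",proj("top",[o["ee_pos"]+Rt.apply([.002,y,.0505]) for y in(-.023,.023)]))
print("lip pred, S0",proj("top",[W(SEAT+N*-.002-.045*AX+.0135*N+[0,y,0],SY,S0) for y in(.025,-.025)]))
```

```text
185 [(253, 255), (255, 255), (255, 255), (232, 241), (237, 245), (226, 236), (199, 204)] | [(157, 162), (157, 160), (164, 168), (206, 219), (251, 255), (255, 255), (114, 138), (42, 81)]
186 [(232, 238), (145, 152), (171, 176), (184, 192), (172, 172), (174, 174), (156, 157)] | [(233, 236), (236, 238), (232, 238), (248, 251), (239, 246), (252, 255), (117, 144), (39, 81)]
187 [(227, 235), (116, 124), (101, 108), (157, 157), (241, 244), (244, 249), (255, 255)] | [(235, 234), (233, 233), (237, 235), (236, 241), (232, 237), (250, 255), (173, 191), (25, 68)]
188 [(224, 234), (118, 124), (96, 102), (160, 166), (242, 243), (240, 236), (194, 197)] | [(95, 152), (93, 151), (139, 175), (255, 255), (250, 253), (252, 254), (255, 255), (26, 68)]
189 [(225, 236), (113, 118), (183, 191), (235, 251), (126, 175), (61, 115), (52, 113)] | [(6, 102), (7, 103), (37, 111), (143, 185), (223, 238), (255, 255), (255, 255), (26, 68)]
190 [(228, 234), (114, 120), (181, 191), (231, 241), (14, 86), (5, 106), (22, 114)] | [(79, 134), (82, 135), (77, 132), (76, 134), (119, 157), (246, 249), (255, 255), (8, 42)]
191 [(223, 231), (112, 119), (190, 193), (229, 233), (0, 64), (1, 91), (25, 116)] | [(87, 139), (86, 135), (88, 139), (81, 134), (74, 130), (120, 162), (204, 230), (62, 90)]
t0 186 [231, 145, 169, 187, 170, 172, 154] [230, 231, 231, 248, 238, 254, 115, 39]
t0 187 [225, 119, 104, 150, 239, 243, 255] [214, 211, 221, 229, 229, 251, 174, 29]
t0 188 [226, 114, 101, 151, 225, 212, 167] [233, 234, 240, 243, 238, 248, 255, 25]
t0 189 [226, 111, 170, 250, 238, 235, 236] [232, 232, 239, 243, 240, 244, 255, 23]
t0 190 [228, 110, 173, 245, 238, 235, 233] [227, 229, 232, 242, 237, 244, 255, 4]
t0 191 [225, 108, 178, 240, 234, 227, 231] [229, 232, 235, 242, 241, 242, 255, 53]
pred handset, 12mm above bottom front edge [[433.57035084 191.53267828]
 [451.83936981 190.37165341]]
lip pred, S0 [[431.8949494  188.14382807]
 [451.7187669  186.91231928]]
```

Request:
{"method": "jog_arm", "body": {
  "motion": [
    [0.0007,0,0.001,0,0,0,-1],
    [0,0,0,0,0,0,-1],
    [0,0,0,0,0,0,-1]
  ],
  "squeeze": 6
}}

```text
time_s: 21.1
ee_pos: [0.5553, -0.3153, 0.089]
eef_rot: [3.138, -0.491, 0.069]
force: [2.0, 1.4, 5.4]
grip_width: 0.0463
grip_force: 6.0
```

Request:
{"method": "jog_arm", "body": {
  "motion": [
    [0,0,0,0,0,0,0.05],
    [0,0,0,0,0,0,0.1],
    [0,0,0,0,0,0,0.3],
    [0,0,0,0,0,0,0.4],
    [0,0,0,0,0,0,0.4]
  ]
}}

```text
time_s: 21.6
ee_pos: [0.5547, -0.3151, 0.0883]
eef_rot: [3.139, -0.489, 0.069]
force: [0.3, -0.1, -0.7]
grip_width: 0.0655
grip_force: 0.0
```

Run:
```python
from h import *
print(stf())
t=ctrl.camera("top");cv2.imwrite("pics/t7.png",t[:,:,::-1]);t=t[:,:,::-1].astype(int)
for r in range(186,192):
    print(r,[tuple(t[r,c][[2,0]].tolist()) for c in range(430,437)],"|",[tuple(t[r,c][[2,0]].tolist()) for c in range(449,457)])
```

```text
(array([-0.004 , -0.0012,  0.0009]), array([ 0.3, -0.1, -0.7]), array([ 3.139, -0.489,  0.069]), 0.0655)
186 [(230, 235), (147, 153), (170, 177), (182, 190), (172, 172), (169, 170), (158, 158)] | [(235, 239), (235, 238), (235, 240), (249, 252), (240, 246), (252, 255), (109, 137), (31, 75)]
187 [(227, 236), (116, 123), (102, 106), (156, 157), (243, 245), (246, 250), (255, 255)] | [(239, 240), (232, 234), (237, 235), (237, 241), (230, 236), (250, 254), (179, 194), (37, 78)]
188 [(227, 235), (112, 119), (97, 105), (161, 165), (243, 242), (233, 234), (193, 197)] | [(60, 110), (62, 117), (141, 181), (255, 255), (250, 253), (251, 253), (255, 255), (28, 68)]
189 [(229, 237), (115, 121), (179, 188), (238, 250), (126, 175), (66, 119), (47, 111)] | [(2, 101), (16, 108), (35, 111), (122, 163), (244, 248), (255, 255), (255, 255), (23, 66)]
190 [(228, 234), (110, 115), (185, 189), (237, 245), (14, 83), (11, 107), (10, 100)] | [(86, 135), (85, 137), (78, 131), (71, 131), (112, 152), (191, 218), (255, 255), (9, 42)]
191 [(220, 232), (111, 119), (190, 195), (227, 233), (0, 58), (4, 90), (31, 116)] | [(87, 137), (86, 138), (86, 138), (78, 133), (74, 131), (105, 149), (207, 228), (70, 97)]
```

Request:
{"method": "jog_arm", "body": {
  "motion": [
    [0,0,-0.01,0,0,0,0.4],
    [0,0,-0.02,0,0,0,0.4],
    [0,0,-0.03,0,0,0,0.4],
    [0,0,-0.03,0,0,0,0.4],
    [0,0,-0.03,0,0,0,0.4]
  ]
}}

```text
time_s: 22.15
ee_pos: [0.4975, -0.3186, 0.196]
eef_rot: [3.138, -0.49, 0.069]
force: [-0.3, 0.1, 0.6]
grip_width: 0.0653
grip_force: 0.0
```

Request:
{"method": "jog_arm", "body": {
  "motion": [
    [-0.02,0,-0.03,0,0,0,0.4],
    [-0.03,0,-0.03,0,0,0,0.4],
    [-0.03,0,-0.02,0,0,0,0.4],
    [-0.03,0,0,0,0,0,0.4],
    [0,0,0,0,0,0,0.4]
  ]
}}

```text
time_s: 22.65
ee_pos: [0.3616, -0.3276, 0.2128]
eef_rot: [3.139, -0.489, 0.066]
force: [0.7, 0.2, -0.3]
grip_width: 0.0661
grip_force: 0.0
```

Run:
```python
from h import *
print(ctrl.get_obs()["ee_pos"])
t=ctrl.camera("top")[:,:,::-1];s=ctrl.camera("scene")[:,:,::-1]
cv2.imwrite("pics/t8.png",t);cv2.imwrite("pics/s8.png",s)
h=cv2.cvtColor(t,cv2.COLOR_BGR2HSV)
b=(h[...,0]>100)&(h[...,0]<122)&(h[...,1]>75)&(h[...,2]>100);k=np.zeros_like(b);k[180:235,425:480]=1;c=big(b&k)
print("handset blob",cv2.boundingRect(c),cv2.minAreaRect(c))
C=SEAT+np.array([-.002*.883,0,-.002*.469])
Q=[W(C+a*AX+b_*N+[0,y,0],SY,S0) for a,b_ in((.055,-.007),(.055,.007),(-.045,.007)) for y in(.023,-.023)]
print("pred",proj("top",Q).round(1).tolist())
r=(h[...,0]<6)|(h[...,0]>174);r&=h[...,1]>150;k=np.zeros_like(b);k[190:260,270:320]=1;print("clamp red",cv2.minAreaRect(big(r&k)))
y=(h[...,0]>20)&(h[...,0]<35)&(h[...,1]>150);print("lid",cv2.boundingRect(big(y)))
w=(h[...,1]<30)&(h[...,2]>200);w[:, :330]=0;w[:,370:]=0;w[:140]=0;w[175:]=0;print("white",cv2.boundingRect(big(w)))
h0=cv2.cvtColor(cv2.imread("pics/top0.png"),cv2.COLOR_BGR2HSV)
for nm,f in(("green",lambda q:(q[...,0]>=50)&(q[...,0]<=75)&(q[...,1]>120)),):
    for q in(h0,h):
        m=f(q);m[250:]=0;print(nm,cv2.boundingRect(big(m)))
d=np.abs(t.astype(int)-cv2.imread("pics/top0.png")).sum(2)
print("spray diff",d[105:150,240:262].mean(),"jar diff",d[138:168,383:404].mean())
```

```text
[ 0.36162794 -0.32763603  0.21283539]
handset blob (435, 188, 34, 20) ((450.81414794921875, 198.21238708496094), (35.93553924560547, 16.93297576904297), 41.18592834472656)
pred [[446.4, 208.6], [466.6, 207.4], [446.7, 202.8], [467.0, 201.6], [432.6, 190.6], [450.8, 189.4]]
clamp red ((290.03277587890625, 231.00437927246094), (5.749121189117432, 20.617538452148438), 7.594643592834473)
lid (267, 95, 119, 43)
white (336, 153, 19, 7)
green (342, 200, 18, 27)
green (342, 198, 18, 29)
spray diff 4.6878787878787875 jar diff 12.261904761904763
```

```bash
python3 -c "
from station import ctrl
print(ctrl.hand_in())"
```

```text
the job is handed in; nothing more can be done
None
```

The job is handed in at about 23 s: the clamp is open, the lid is fully up, and the blue handset is in the aluminium stand, centred to within about 1 mm by the top camera; the white handset, spray can, jar and screwdriver look undisturbed, and no verdict came back.

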